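Sunglasses from behind the foyer ornaments

ROBOT

A 6-joint arm with a two-finger parallel gripper is mounted at the origin on the work surface. World frame = base frame: x ahead of the robot, y to its left, z up, the work surface at z = 0. Lengths are in m, angles in rad, forces in N, time in s.
With the tool pointing down it reaches from about 0.3 to 0.775 m from the base axis. Payload 14.6 kg.
Tool frame: the origin (TCP) lies between the finger pads, 19 mm behind the fingertips; this is the grasp point; x points along the fingers, y is the direction in which the jaws open and shut, and the axes are right-handed (so a half turn about x gives the same grasp; the last joint's range is limited). The gripper opens to 94 mm and grips with 3 to 60 N. Pads are 16 mm wide; open, the fingers measure 119 mm over their backs; the gripper's body (75 mm by 177 mm) begins 78 mm behind the grasp point.
Start: joints at [-1.181, 0.3, 1.521, -0, 1.321, -0.067], TCP at [0.243, -0.494, 0.224] pointing down, gripper open.
Joint ranges: [-3.03, 3.03], [-0.79, 2.21], [0.23, 2.52], [-1.04, 4.18], [0, 3.07], [-2.55, 2.55]. Speed limits (rad/s): [2.22, 2.22, 2.57, 3.14, 3.14, 3.14].

INTERFACE

Orientations are given as [roll, pitch, yaw] about the fixed x, y, z axes, in that order (R = Rz(yaw) Ry(pitch) Rx(roll)).
In Python, from station import get_obs, camera, ticket gives the robot as it stands.
- The arm moves only by the tool step_arm, never from a script. Its argument "motion" is a list that holds one entry, the list of rows, each a list of 6 numbers: the shift along the tool's x, y, z in m, then the turn, a rotation vector about the tool's x, y, z in degrees. A call has 1 to 12 rows; each row shifts and turns the commanded pose from where the row before left it, along the tool's axes as they then stand; what a row does not reach is not made up. A row lasts 1/8 s, in which the tool goes at most 62.5 mm and 10.7 degrees, less where a joint would pass 70% of its speed; a pose out of reach is approached as far as the arm can. A call is refused whole if a number of a shift passes 0.0625 or a number of a turn 10.7, either way. A call with a gripper value outside its range is refused whole. "fingers" is the finger opening in m, from 0 to 0.094, set as the call begins (left out, the last holds). The fingers move at their own pace and stop on an object; "squeeze" is the grip in N (left out, the last holds). Time passes only in rows, so rows that do not move let the fingers close. It gives the time, the measured TCP pose, the force and the opening at its end, in the units of the state.
- get_obs(): the state, without advancing time (a new reading comes with each control period).
- camera(name): name is "scene" or "top" or "wrist"; returns a dict with "pixels" (384x512x3 uint8, red, green, blue), "fx", "fy", "cx", "cy" (pixels), "k1" (the pictures are not rectified: a ray, as slopes to the right and down, at radius r is drawn at 1 + k1 r^2 times it, then the intrinsics apply), "extrinsics" (4x4, takes a point from world to camera coordinates); the wrist camera has in their place "T_tool_cam" (4x4, takes a point from camera to tool coordinates, whose origin is the TCP and whose axes are the tool frame's). Camera axes: x right, y up, looking along -z (the intrinsics and any distortion apply to the point x, -y, -z); pixel columns grow to the right and rows downward; lengths in m; the calibration is good to about 2 mm. A picture is of the moment at which its call begins: read the wrist's pose just before it. There is no depth.
- ticket.hand_in(): hands the job in, once; it reports no verdict.
The state is a dict: "time_s": time; "qpos": joint angles; "joint_vel": joint speeds; "tau": joint torques, N m; "ee_pos": TCP position; "eef_rot": TCP orientation; "force": force on the tool from outside, world axes, zero at the start; "moment": the same for the moment, N m; "grip_width": finger opening in m.
Only numpy, scipy, OpenCV 4.12 (cv2) and the standard library are available. Lean on these libraries where they do the work, as an engineer would, in place of code of your own. Each camera call takes 0.05 s, during which the arm holds its last target.

TASK

Fetch the round-lens sunglasses from the back of the pale wood plinth: first move the canister, the pebble sculpture and the key hook that stand in front of them over to the felt mat, all three upright, then put the sunglasses lengthwise into the brass tray, standing the way they stand now. Only then put each of the three ornaments back upright on the very coaster it came from. Set things down rather than dropping them, tip nothing over, and leave the other sunglasses, the candle and the blue dish alone.

Things in the scene. Friction and masses are not known exactly. Their poses are not given: they have to be found in the camera images.
- canister: Clear acrylic canister of white mints, white clip-on lid (stays on). Upright cylinder 58 mm diameter, 92 mm tall; two small clips stick out 2.5 mm near the lid. Origin at the centre of the underside, z up. 0.25 kg. Grip the wall, TCP about 58 mm above the underside. Starts on one of the plinth's coasters.
- pebbles: White ceramic sculpture of three stacked pebbles, one solid piece, 86 mm tall, round about z. Bottom pebble 56 mm diameter (up to z = 28 mm), middle 44 mm (28 to 62 mm, straight-sided at 42 to 48 mm), top 30 mm. Origin at the centre of the underside. 0.3 kg. Grip the middle pebble, TCP about 48 mm above the underside. Starts on one of the plinth's coasters.
- keyhook: Brass-toned steel key hook stand, empty: disc foot 56 mm diameter, 10 mm thick; upright post 12 mm diameter with a ball on top, 130 mm tall in all; two upturned hooks along own +x and -x reach 28.5 mm out and 67 mm up. Origin at the centre of the underside. 0.35 kg. Grip the post above the hooks, TCP 95 mm above the underside. Starts on one of the plinth's coasters.
- round_shades: The pair to fetch: ROUND lenses, black, folded, standing on lens edges and ear tips behind the three things, 10 mm from them. 142 mm along own y, 37 mm deep (own x -17 to +20), 46 mm tall. Origin mid-length at the underside. At y = 0 bridge and folded arms (x -16.5 to +16.5 mm, 26 to 38 mm up): pinch there along x, 33 mm wide, TCP 33 mm above the underside, over the origin. 0.035 kg.
- square_shades: Bystander, leave alone: another black folded pair with RECTANGULAR lenses, standing on the bare credenza top, 142 mm along own y, 37 mm deep, 37 mm tall. Origin mid-length at the underside.
- candle: Bystander, leave alone: amber glass candle, 66 mm diameter, about 64 mm tall with wick. Origin at the centre of the underside.
- dish: Bystander, leave alone: small round blue ceramic bowl, 100 mm diameter, 28 mm tall, empty. Origin at the centre of the underside.
- plinth: Pale wood slab, fixed, 120 mm along own x (away from the robot), 290 mm along own y, top 8 mm above the credenza. Origin at the centre of its underside. Three flat 70 mm dark wood coasters at own x = -27 mm, y = -100, 0, +100 mm hold canister, sculpture and key hook (which is where changes; centred within 3 mm; 40 mm free between them). Round sunglasses start near own x = +28, y = 0.
- mat: The side area: flat grey felt mat, fixed, 290 mm along own x, 110 mm along own y, 4 mm thick. Origin at the centre of its underside. Empty at the start; to the robot's left or right (changes). Room for three things in a row along own x, for example at x = -90, 0, +90 mm.
- tray: Shallow open brass-coloured rectangular tray, fixed, 176 mm along own x, 90 mm along own y, inside 166 x 80 mm; floor 5 mm, rim 12 mm above the credenza. Origin at the centre of its underside. Empty at the start; on the other side from the mat. The sunglasses fit in with their length along own x, either way round.
Mind the look-alikes: they are no part of the job. What is shaped like the pebbles but pink is not meant.

How it is judged:
By the outcome, as a careful person would: the job done as asked, in the order asked, and still so for the second after the job is handed in, with the robot touching nothing.
It also fails if it takes over 136 s, if anything falls off the work surface, if the arm or the gripper's body presses on something with over 40 N, if the wrist force passes 120 N, or if a joint passes its speed limit or range.

## Working session

There is one attempt and no reset: what is moved stays moved. The work goes in short steps, Python scripts to look and compute and a tool call to move; the robot and the scene stay as the last step left them, time stands still between calls to the robot, and variables do not carry over. Pictures are saved under pics/ and viewed, and the job is handed in when it is done.

Besides the shell and the picture viewer there is one more tool, called after "Call:" by a JSON object that holds its "api" and its "payload". step_arm: Moves the arm, as the interface text tells. Its arguments: {"type":"object","properties":{"motion":{"type":"array","items":{"type":"array","items":{"type":"array","items":{"type":"number"}}}},"fingers":{"type":"number"},"squeeze":{"type":"number"}},"required":["motion"]}

```bash
mkdir -p pics; ls; python3 - <<'E'
from station import get_obs,camera
import cv2
print(get_obs())
for n in ["scene","top","wrist"]:
    c=camera(n); cv2.imwrite(f"pics/{n}0.png",c["pixels"][:,:,::-1])
    print({k:v for k,v in c.items() if k!="pixels"})
E
```

```text
pics
{'time_s': 0.0, 'qpos': array([-1.18061613e+00,  3.00451246e-01,  1.52160593e+00, -7.41178598e-06,
        1.32072487e+00, -6.66158099e-02]), 'joint_vel': array([-0.00029094, -0.0020455 , -0.00052016,  0.00033817,  0.00069799,
        0.00022121]), 'tau': array([ 9.26693829e-04, -5.31805658e+01, -3.52742279e+01,  7.08190561e-02,
        2.44070718e-02, -7.14128055e-05]), 'ee_pos': array([ 0.24248084, -0.49337562,  0.2236867 ]), 'eef_rot': array([-1.63137632,  1.56960691,  1.96701417]), 'force': array([ 0.09374395,  0.81960898, -0.59781099]), 'moment': array([ 0.01725295, -0.0282358 , -0.0308127 ]), 'grip_width': 0.09369027754026875}
{'fx': 407.25343860054556, 'fy': 407.25343860054556, 'cx': 255.2097816270887, 'cy': 188.47178676544033, 'k1': -0.1260036407653399, 'extrinsics': array([[ 0.8840217 ,  0.4674304 , -0.0038026 , -0.45712195],
       [-0.3880082 ,  0.73830351,  0.55168611,  0.18309083],
       [ 0.26068233, -0.48622705,  0.83404315, -1.14176991],
       [ 0.        ,  0.        ,  0.        ,  1.        ]])}
{'fx': 363.5423244945268, 'fy': 363.5423244945268, 'cx': 255.25821903195768, 'cy': 185.87623668176352, 'k1': 0.014924148363319416, 'extrinsics': array([[-0.0220616 , -0.99942547,  0.02572975,  0.00101335],
       [ 0.99460847, -0.01933233,  0.10188349, -0.54878282],
       [-0.10132754,  0.02783874,  0.99446354, -0.75906732],
       [ 0.        ,  0.        ,  0.        ,  1.        ]])}
{'fx': 309.2434310530018, 'fy': 309.2434310530018, 'cx': 256.2885812576227, 'cy': 192.978499720165, 'k1': 0.016875896754648408, 'T_tool_cam': array([[-1.34734506e-04,  2.41848028e-01, -9.70314131e-01,
        -1.60353362e-01],
       [ 9.99999651e-01,  8.32140176e-04,  6.85520283e-05,
         2.65935749e-04],
       [ 8.24016545e-04, -9.70313784e-01, -2.41848056e-01,
        -7.07653310e-02],
       [ 0.00000000e+00,  0.00000000e+00,  0.00000000e+00,
         1.00000000e+00]])}
```

View pics/scene0.png

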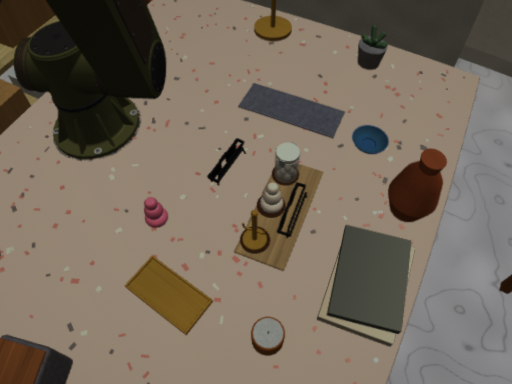

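View pics/top0.png

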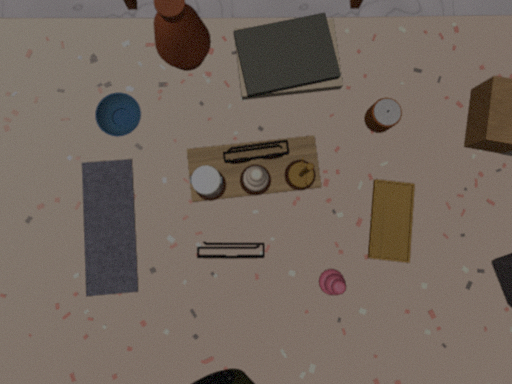

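View pics/wrist0.png

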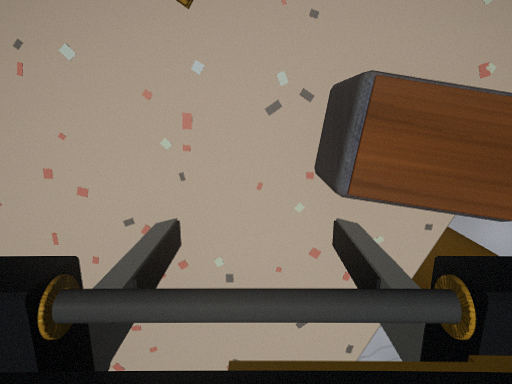

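```bash
cat > h.py <<'E'
import numpy as np,cv2
from station import get_obs,camera
from scipy.spatial.transform import Rotation as R
def ext(c,o=None):
    if 'extrinsics' in c: return np.array(c['extrinsics'])
    T=np.eye(4);T[:3,:3]=R.from_euler('xyz',o['eef_rot']).as_matrix();T[:3,3]=o['ee_pos']
    return np.linalg.inv(T@c['T_tool_cam'])
def ray(c,px,E):
    px=np.atleast_2d(np.array(px,float))[:,None]
    K=np.array([[c['fx'],0,c['cx']],[0,c['fy'],c['cy']],[0,0,1]])
    s=cv2.undistortPoints(px,K,np.array([c['k1'],0,0,0,0]))[:,0]
    d=np.c_[s[:,0],-s[:,1],-np.ones(len(s))]
    Ei=np.linalg.inv(E); return Ei[:3,3],d@Ei[:3,:3].T
def onz(c,px,z,E):
    o,d=ray(c,px,E); return o+d*((z-o[2])/d[:,2])[:,None]
def proj(c,P,E):
    P=np.atleast_2d(P);p=P@E[:3,:3].T+E[:3,3]
    K=np.array([[c['fx'],0,c['cx']],[0,c['fy'],c['cy']],[0,0,1]])
    q=np.c_[p[:,0],-p[:,1],-p[:,2]]
    return cv2.projectPoints(q[:,None],np.zeros(3),np.zeros(3),K,np.array([c['k1'],0,0,0,0]))[0][:,0]
def crop(c,x0,y0,w,h,s,name):
    im=c['pixels'][y0:y0+h,x0:x0+w,::-1]
    cv2.imwrite(name,cv2.resize(im,None,fx=s,fy=s,interpolation=cv2.INTER_CUBIC))
E
python3 - <<'E'
from h import *
c=camera("top");E=ext(c)
crop(c,180,130,150,80,5,"pics/tz.png")
im=c['pixels'];hsv=cv2.cvtColor(im,cv2.COLOR_RGB2HSV)
for p in [(110,230),(390,220),(230,190),(300,290),(208,180),(308,150)]: print(p,hsv[p[1],p[0]])
def rect(lo,hi,z,box,nm):
    m=cv2.inRange(hsv,np.array(lo),np.array(hi)); mm=np.zeros_like(m);x0,y0,x1,y1=box;mm[y0:y1,x0:x1]=m[y0:y1,x0:x1]
    mm=cv2.morphologyEx(mm,cv2.MORPH_OPEN,np.ones((3,3)))
    cn=max(cv2.findContours(mm,0,2)[0],key=cv2.contourArea)
    W=onz(c,cn[:,0].astype(float),z,E)[:,:2].astype(np.float32)
    print(nm,cv2.minAreaRect(W))
rect((90,20,40),(140,150,140),.004,(70,150,150,310),"mat")
rect((10,130,60),(30,255,255),.010,(355,170,425,270),"tray")
rect((8,80,60),(25,200,255),.008,(180,130,330,210),"plinth")
c=camera("scene");crop(c,220,130,120,150,4,"pics/sz.png")
E
```

```text
(110, 230) [133  31  73]
(390, 220) [ 20 154 101]
(230, 190) [ 16 102 107]
(300, 290) [ 13  46 127]
(208, 180) [ 80   6 135]
(308, 150) [ 16 100 102]
mat ((0.5869036912918091, 0.3367682695388794), (0.022367576137185097, 0.03255647048354149), 1.0967274904251099)
tray ((0.4690863788127899, -0.30959218740463257), (0.08962807059288025, 0.17217399179935455), 82.4022216796875)
plinth ((0.5909653902053833, -0.00836937129497528), (0.11861784756183624, 0.28695812821388245), 5.344418525695801)
```

View pics/tz.png

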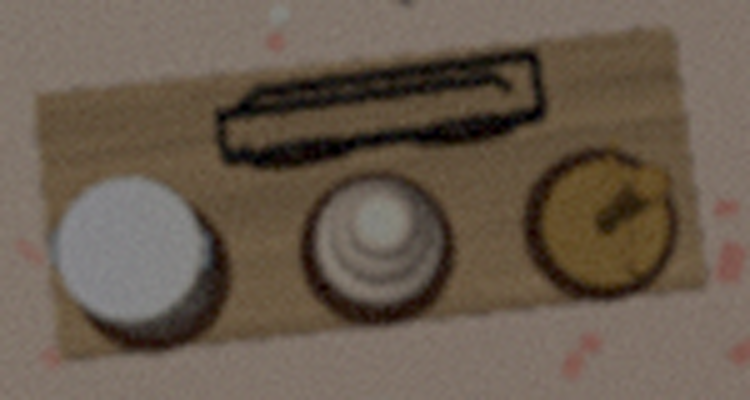

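View pics/sz.png

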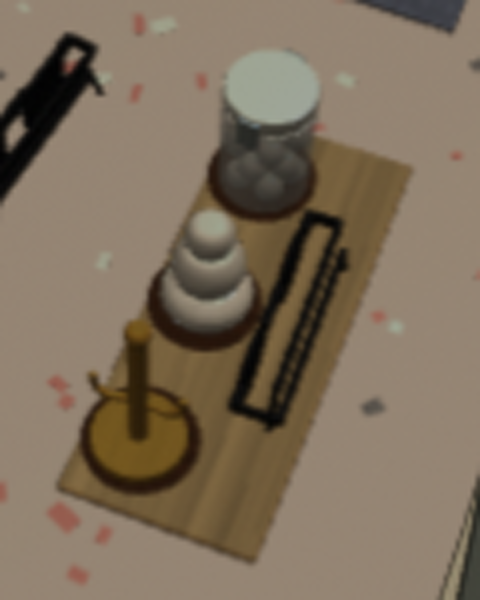

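```bash
python3 - <<'E'
from h import *
c=camera("top");E=ext(c);S=8
im=c['pixels'];big=cv2.resize(im,None,fx=S,fy=S,interpolation=cv2.INTER_CUBIC)
hsv=cv2.cvtColor(cv2.GaussianBlur(big,(9,9),0),cv2.COLOR_RGB2HSV)
vis=big[:,:,::-1].copy()
def get(lo,hi,box,close=9):
    m=cv2.inRange(hsv,np.array(lo),np.array(hi)); mm=np.zeros_like(m);x0,y0,x1,y1=[v*S for v in box];mm[y0:y1,x0:x1]=m[y0:y1,x0:x1]
    mm=cv2.morphologyEx(mm,cv2.MORPH_CLOSE,np.ones((close,close)));mm=cv2.morphologyEx(mm,cv2.MORPH_OPEN,np.ones((9,9)))
    cn=max(cv2.findContours(mm,0,2)[0],key=cv2.contourArea)
    cv2.drawContours(vis,[cn],-1,(0,255,0),2)
    return (cn[:,0]+.5)/S-.5
def rect(n,lo,hi,box,z,close=9):
    W=onz(c,get(lo,hi,box,close),z,E)[:,:2].astype(np.float32); r=cv2.minAreaRect(W);print(n,r,[list(np.round(x,3)) for x in cv2.boxPoints(r)])
def circ(n,lo,hi,box,z,close=9):
    W=onz(c,get(lo,hi,box,close),z,E)[:,:2].astype(np.float32); h=cv2.convexHull(W);print(n,cv2.fitEllipse(h),cv2.minEnclosingCircle(h))
rect("mat",(100,10,30),(179,90,105),(75,150,150,305),.004,25)
rect("tray",(10,130,50),(30,255,255),(355,170,425,270),.010)
rect("plinth",(8,80,60),(25,200,255),(180,130,330,210),.008,65)
circ("lid",(0,0,115),(179,30,255),(188,160,226,197),.101)
circ("foot",(17,120,60),(30,255,255),(284,158,316,191),.019,25)
circ("peb",(0,0,70),(179,60,255),(240,163,271,195),.022,25)
rect("shades",(0,0,0),(179,255,52),(222,138,292,163),.03,35)
rect("sq",(0,0,0),(179,255,45),(190,235,270,265),.02,35)
cv2.imwrite("pics/v1.png",cv2.resize(vis[130*S:210*S,180*S:330*S],(750,400),interpolation=cv2.INTER_AREA))
cv2.imwrite("pics/v2.png",cv2.resize(vis,(768,576),interpolation=cv2.INTER_AREA))
E
```

```text
mat ((0.4699741005897522, 0.30928391218185425), (0.288875550031662, 0.10940331965684891), 3.3064322471618652) [[np.float32(0.323), np.float32(0.356)], [np.float32(0.329), np.float32(0.246)], [np.float32(0.617), np.float32(0.263)], [np.float32(0.611), np.float32(0.372)]]
tray ((0.4689691662788391, -0.3092211186885834), (0.09082107990980148, 0.172787144780159), 82.31511688232422) [[np.float32(0.377), np.float32(-0.343)], [np.float32(0.549), np.float32(-0.366)], [np.float32(0.561), np.float32(-0.276)], [np.float32(0.389), np.float32(-0.253)]]
plinth ((0.5890854001045227, -0.017610564827919006), (0.1442347913980484, 0.3135574460029602), 0.7770348787307739) [[np.float32(0.515), np.float32(0.138)], [np.float32(0.519), np.float32(-0.175)], [np.float32(0.663), np.float32(-0.173)], [np.float32(0.659), np.float32(0.14)]]
lid ((0.5563111901283264, 0.08953016996383667), (0.055575937032699585, 0.05588376894593239), 165.11380004882812) ((0.5560583472251892, 0.08939792215824127), 0.028347106650471687)
foot ((0.5775549411773682, -0.1122690886259079), (0.06172926723957062, 0.06789925694465637), 84.53019714355469) ((0.5768150091171265, -0.11230363696813583), 0.03430365025997162)
peb ((0.5665279030799866, -0.010412409901618958), (0.05477393418550491, 0.05534029379487038), 162.96661376953125) ((0.566290020942688, -0.010489295236766338), 0.028013352304697037)
shades ((0.6229713559150696, -0.01283668726682663), (0.03769147768616676, 0.1441372036933899), 6.587797164916992) [[np.float32(0.596), np.float32(0.057)], [np.float32(0.613), np.float32(-0.087)], [np.float32(0.65), np.float32(-0.082)], [np.float32(0.633), np.float32(0.061)]]
sq ((0.4223424792289734, 0.03890137001872063), (0.12694883346557617, 0.011290189810097218), 87.87515258789062) [[np.float32(0.414), np.float32(-0.024)], [np.float32(0.426), np.float32(-0.025)], [np.float32(0.43), np.float32(0.102)], [np.float32(0.419), np.float32(0.103)]]
```

View pics/v1.png

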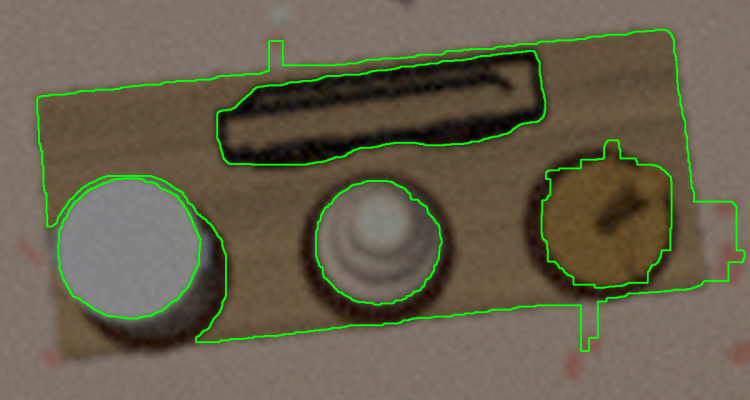

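View pics/v2.png

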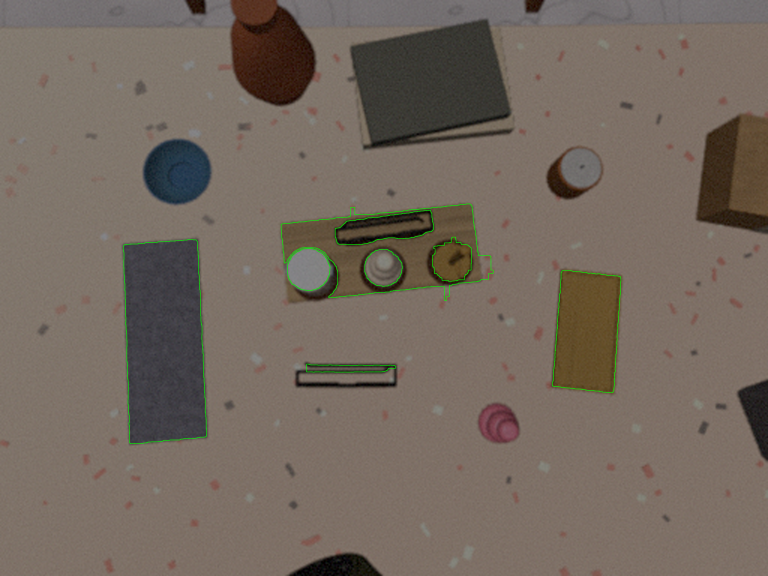

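```bash
cat >> h.py <<'E'
def plan(p=None,jaw=None,o=None):
    """jaw: desired world angle (deg) of jaw axis mod 180; prints turn about tool x, then shift in tool axes after it"""
    o=o or get_obs(); M=R.from_euler('xyz',o['eef_rot']).as_matrix()
    a=np.degrees(np.arctan2(M[1,1],M[0,1]))
    print("t",round(o['time_s'],2),"pos",np.round(o['ee_pos'],4),"jaw",round(a,2),"down",np.round(M[:,0],4),"q",np.round(o['qpos'],2),"w",round(o['grip_width'],4),"F",np.round(o['force'],1))
    turn=0
    if jaw is not None:
        d=(jaw-a+90)%180-90; turn=-d   # tool x is world down
        print("turn about tool x: %.2f (or %.2f)"%(turn,turn-180*np.sign(turn)))
    # ideal frame: tool vertical
    if p is not None:
        b=np.radians(a-turn) ; y=np.array([np.cos(b),np.sin(b),0]);x=np.array([0,0,-1]);z=np.cross(x,y)
        d=np.array(p)-o['ee_pos']; s=[d@x,d@y,d@z]
        print("shift after turn mm",np.round(np.array(s)*1000,1),"rows>=",round(np.linalg.norm(s)/.0625,1))
E
python3 - <<'E'
from h import *
c=camera("top");E=ext(c)
print(onz(c,[[301.4,174.8]],.019,E), onz(c,[[301.4,174.8]],.010,E))
# coaster outer: crop x 525..677, y148..298
print(onz(c,[[180+601/5,130+223/5]],.009,E),onz(c,[[180+378/5,130+249/5]],.009,E))
plan([.576,-.112,.21],95.3)
E
```

```text
[[ 0.57215707 -0.11286136  0.019     ]] [[ 0.57333045 -0.1142754   0.01      ]]
[[ 0.57396098 -0.11176261  0.009     ]] [[ 0.56417469 -0.01196783  0.009     ]]
t 0.35 pos [ 0.2426 -0.4936  0.2241] jaw -63.83 down [-1.e-04  2.e-04 -1.e+00] q [-1.18  0.3   1.52  0.    1.32 -0.07] w 0.0938 F [ 0.1 -0.6  0.7]
turn about tool x: 20.87 (or -159.13)
shift after turn mm [  14.1 -349.1 -367.3] rows>= 8.1
```

Call:
{"api": "step_arm", "payload": {"motion": [[[0, 0, 0, 10.4, 0, 0], [0, 0, 0, 10.4, 0, 0], [0, -0.03, -0.032, 0, 0, 0], [0, -0.04, -0.042, 0, 0, 0], [0, -0.04, -0.042, 0, 0, 0], [0, -0.04, -0.042, 0, 0, 0], [0, -0.04, -0.042, 0, 0, 0], [0, -0.04, -0.042, 0, 0, 0], [0, -0.04, -0.042, 0, 0, 0], [0, -0.04, -0.042, 0, 0, 0], [0, -0.02, -0.02, 0, 0, 0], [0, 0, 0, 0, 0, 0]]], "fingers": 0.05}}

```text
time_s: 1.85
ee_pos: [0.5568, -0.1313, 0.2238]
eef_rot: [-0.517, 1.57, 2.721]
force: [-0.8, -0.3, -0.3]
grip_width: 0.05
```

```bash
cat > look.py <<'E'
from h import *
import sys
o=get_obs();c=camera("wrist");cv2.imwrite(sys.argv[1],c["pixels"][:,:,::-1])
E
python3 look.py pics/w1.png; python3 - <<'E'
from h import *
plan([.573,-.112,.107],95.3)
E
```

```text
t 1.9 pos [ 0.5561 -0.1323  0.2239] jaw -84.55 down [-6.e-04  1.e-04 -1.e+00] q [-0.3   0.35  1.46 -0.    1.34  1.18] w 0.05 F [-0.2  0.5  0. ]
turn about tool x: 0.15 (or -179.85)
shift after turn mm [116.9 -18.7 -18.7] rows>= 1.9
```

View pics/w1.png

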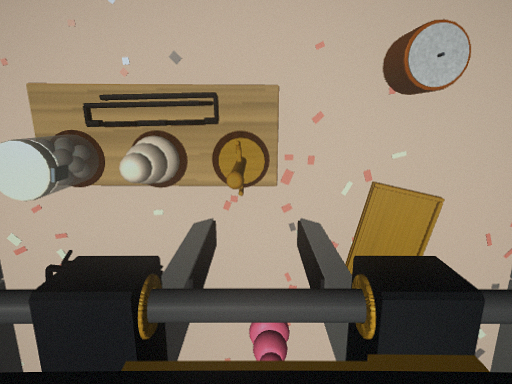

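```bash
python3 - <<'E'
from h import *
o=get_obs();c=camera("wrist");E=ext(c,o)
crop(c,10,70,280,140,2.8,"pics/w2.png")
print("ball",onz(c,[[236,184]],.132,E),"foot",onz(c,[[241,157]],.018,E))
P=onz(c,[[28,84],[279,85],[277,185],[45,185]],.008,E);print(P)
E
```

```text
ball [[ 0.57008176 -0.11390681  0.132     ]] foot [[ 0.57771985 -0.11200535  0.018     ]]
[[ 0.63623269  0.13692224  0.008     ]
 [ 0.66317275 -0.14840258  0.008     ]
 [ 0.54578395 -0.15915987  0.008     ]
 [ 0.51870144  0.12658459  0.008     ]]
```

View pics/w2.png

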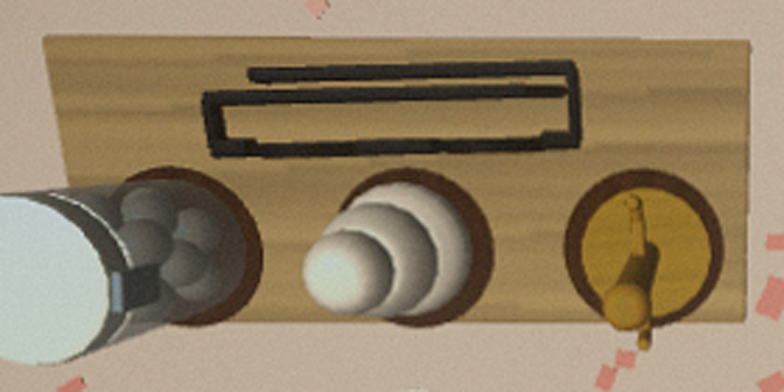

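Call:
{"api": "step_arm", "payload": {"motion": [[[0, -0.0187, -0.0207, 0, 0, 0], [0.02, 0, 0, 0, 0, 0], [0.04, 0, 0, 0, 0, 0], [0.037, 0, 0, 0, 0, 0], [0.02, 0, 0, 0, 0, 0], [0, 0, 0, 0, 0, 0]]]}}

```text
time_s: 2.7
ee_pos: [0.5739, -0.1131, 0.1062]
eef_rot: [-0.323, 1.568, 2.911]
force: [0.9, 0.5, -0.5]
grip_width: 0.0502
```

```bash
python3 look.py pics/w3.png; python3 - <<'E'
from h import *
plan([.575,-.112,.106],95.3)
E
```

```text
t 2.75 pos [ 0.5746 -0.1131  0.1076] jaw -84.7 down [-3.e-04 -0.e+00 -1.e+00] q [-0.26  0.5   1.53 -0.    1.11  1.22] w 0.0502 F [-0.2 -0.5 -0.1]
turn about tool x: -0.00 (or 180.00)
shift after turn mm [ 1.6 -1.  -0.5] rows>= 0.0
```

View pics/w3.png

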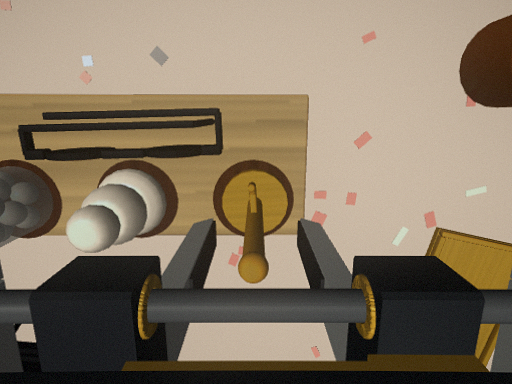

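```bash
python3 - <<'E'
from h import *
o=get_obs();c=camera("wrist");E=ext(c,o)
print("ball",onz(c,[[253.5,266]],.132,E))
print(proj(c,[o['ee_pos'],o['ee_pos']+[0,0,.025]],E))
P=onz(c,[[308,95],[305,234]],.008,E);print(P)
print("coaster",onz(c,[[253,200]],.009,E),"foot",onz(c,[[253,200]],.019,E))
E
```

```text
ball [[ 0.575241   -0.11154911  0.132     ]]
[[256.51201033 246.58525603]
 [256.56369544 267.9920066 ]]
[[ 0.66497306 -0.14629553  0.008     ]
 [ 0.54689928 -0.15933495  0.008     ]]
coaster [[ 0.5743392  -0.11014826  0.009     ]] foot [[ 0.57707473 -0.11000462  0.019     ]]
```

Call:
{"api": "step_arm", "payload": {"motion": [[[0.0, 0, 0, 0, 0, 0], [0, 0, 0, 0, 0, 0], [0, 0, 0, 0, 0, 0], [0, 0, 0, 0, 0, 0], [0, 0, 0, 0, 0, 0], [0, 0, 0, 0, 0, 0]]], "fingers": 0.0, "squeeze": 30}}

```text
time_s: 3.55
ee_pos: [0.5751, -0.112, 0.1074]
eef_rot: [-2.976, 1.571, 0.259]
force: [0.5, 0.6, 2.0]
grip_width: 0.0129
```

Call:
{"api": "step_arm", "payload": {"motion": [[[-0.015, 0, 0, 0, 0, 0], [-0.035, 0, 0, 0, 0, 0], [-0.04, 0, 0, 0, 0, 0], [-0.02, -0.01, 0.004, 0, 0, 0], [-0.005, -0.03, 0.011, 0, 0, 0], [0, -0.045, 0.016, 0, 0, 0], [0, -0.05, 0.018, 0, 0, 0], [0, -0.05, 0.018, 0, 0, 0], [0, -0.05, 0.018, 0, 0, 0], [0, -0.05, 0.018, 0, 0, 0], [0, -0.05, 0.018, 0, 0, 0], [0, -0.04, 0.014, 0, 0, 0]]]}}

```text
time_s: 5.05
ee_pos: [0.4036, 0.2503, 0.222]
eef_rot: [0.169, 1.57, -2.878]
force: [0.5, -0.7, -3.0]
grip_width: 0.013
```

Call:
{"api": "step_arm", "payload": {"motion": [[[0, -0.03, 0.011, 0, 0, 0], [0, -0.02, 0.007, 0, 0, 0], [0, -0.007, 0.003, 0, 0, 0], [0, 0, 0, 0, 0, 0], [0, 0, 0, 0, 0, 0]]]}}

```text
time_s: 5.68
ee_pos: [0.3795, 0.3028, 0.2222]
eef_rot: [1.067, 1.571, -1.981]
force: [0.4, 0.3, -3.8]
grip_width: 0.013
```

```bash
python3 look.py pics/w4.png; python3 - <<'E'
from h import *
plan([.380,.304,.102],95.3)
E
```

```text
t 5.72 pos [0.3795 0.3028 0.2222] jaw -84.68 down [-0.e+00 -1.e-04 -1.e+00] q [ 0.6   0.16  1.7  -0.    1.28  2.08] w 0.0127 F [ 0.8  0.3 -4.1]
turn about tool x: 0.02 (or -179.98)
shift after turn mm [120.2  -1.2  -0.6] rows>= 1.9
```

View pics/w4.png

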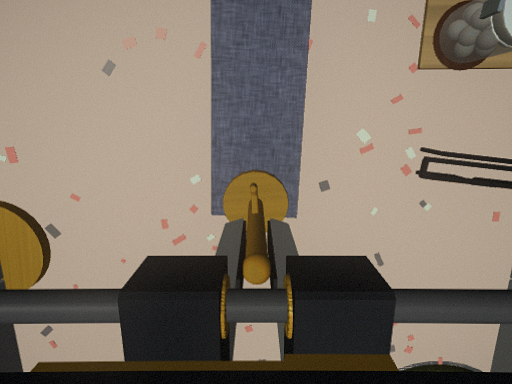

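Call:
{"api": "step_arm", "payload": {"motion": [[[0.02, 0, 0, 0, 0, 0], [0.04, 0, 0, 0, 0, 0], [0.035, 0, 0, 0, 0, 0], [0.015, 0, 0, 0, 0, 0], [0.006, 0, 0, 0, 0, 0], [0, 0, 0, 0, 0, 0], [0, 0, 0, 0, 0, 0]]]}}

```text
time_s: 6.6
ee_pos: [0.3797, 0.3037, 0.1073]
eef_rot: [-2.629, 1.569, 0.607]
force: [-0.0, -0.1, -3.2]
grip_width: 0.013
```

Call:
{"api": "step_arm", "payload": {"motion": [[[0.001, 0, 0, 0, 0, 0], [0.001, 0, 0, 0, 0, 0], [0, 0, 0, 0, 0, 0]]]}}

```text
time_s: 6.98
ee_pos: [0.3792, 0.3034, 0.1043]
eef_rot: [-0.143, 1.571, 3.093]
force: [-0.3, -0.4, -3.4]
grip_width: 0.0131
```

Call:
{"api": "step_arm", "payload": {"motion": [[[0.001, 0, 0, 0, 0, 0], [0.0, 0, 0, 0, 0, 0]]]}}

```text
time_s: 7.22
ee_pos: [0.3794, 0.3035, 0.1034]
eef_rot: [-2.442, 1.57, 0.793]
force: [0.8, 0.8, -1.2]
grip_width: 0.0131
```

Call:
{"api": "step_arm", "payload": {"motion": [[[0.001, 0, 0, 0, 0, 0], [0.0, 0, 0, 0, 0, 0]]]}}

```text
time_s: 7.48
ee_pos: [0.3798, 0.3039, 0.1032]
eef_rot: [-2.511, 1.569, 0.724]
force: [-1.4, 1.9, 7.4]
grip_width: 0.0132
```

Call:
{"api": "step_arm", "payload": {"motion": [[[0, 0, 0, 0, 0, 0], [0, 0, 0, 0, 0, 0], [0, 0, 0, 0, 0, 0], [-0.02, 0, 0, 0, 0, 0], [-0.05, 0, 0, 0, 0, 0], [-0.045, 0, 0, 0, 0, 0], [-0.01, 0, 0, 0, 0, 0], [0, 0, 0, 0, 0, 0]]], "fingers": 0.05}}

```text
time_s: 8.48
ee_pos: [0.3792, 0.3034, 0.227]
eef_rot: [-2.54, 1.571, 0.695]
force: [-0.2, 0.7, -0.9]
grip_width: 0.0501
```

```bash
python3 look.py pics/w5.png; python3 - <<'E'
from h import *
plan([.5655,-.011,.21],95.3)
E
```

```text
t 8.53 pos [0.379  0.3032 0.2262] jaw -84.63 down [-1.1e-03 -8.0e-04 -1.0e+00] q [ 0.6   0.15  1.69 -0.    1.29  2.08] w 0.0499 F [ 0.1 -0.5 -0.3]
turn about tool x: 0.07 (or -179.93)
shift after turn mm [  16.2  330.1 -156.7] rows>= 5.9
```

View pics/w5.png

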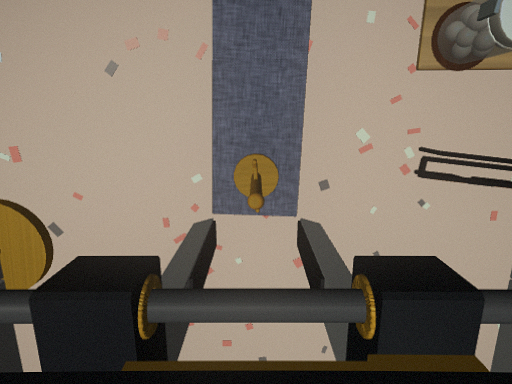

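Call:
{"api": "step_arm", "payload": {"motion": [[[0, 0.015, -0.007, 0, 0, 0], [0, 0.035, -0.017, 0, 0, 0], [0, 0.045, -0.021, 0, 0, 0], [0, 0.045, -0.021, 0, 0, 0], [0, 0.045, -0.021, 0, 0, 0], [0, 0.045, -0.021, 0, 0, 0], [0, 0.04, -0.019, 0, 0, 0], [0, 0.03, -0.015, 0, 0, 0], [0.01, 0.02, -0.01, 0, 0, 0], [0.005, 0.01, -0.005, 0, 0, 0], [0, 0, 0, 0, 0, 0], [0, 0, 0, 0, 0, 0]]], "fingers": 0.066}}

```text
time_s: 10.02
ee_pos: [0.5663, -0.0097, 0.2124]
eef_rot: [-2.762, 1.571, 0.475]
force: [0.4, -0.1, 0.3]
grip_width: 0.0659
```

```bash
python3 - <<'E'
from h import *
o=get_obs();c=camera("wrist");cv2.imwrite("pics/w6.png",c["pixels"][:,:,::-1])
plan([.5655,-.011,.056],95.3,o)
E=ext(c,o)
for z in(.008+.014,): pass
np.save("E6.npy",E)
E
```

```text
t 10.03 pos [ 0.5663 -0.0097  0.2124] jaw -84.57 down [ 1.e-04  1.e-04 -1.e+00] q [-0.08  0.35  1.49  0.    1.31  1.39] w 0.0659 F [ 0.4 -0.1  0.3]
turn about tool x: 0.13 (or -179.87)
shift after turn mm [156.4   1.2   0.9] rows>= 2.5
```

View pics/w6.png

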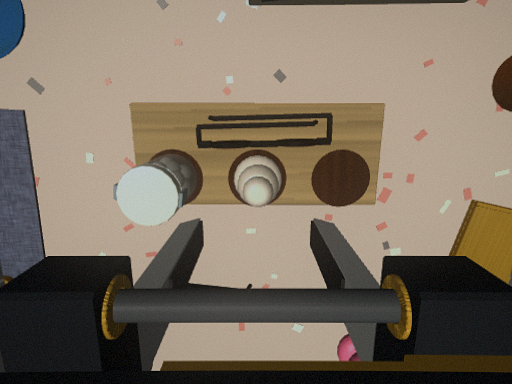

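Pebble top at (258,191), coasters at (257,179) and (341,178), canister lid at (150,195); measure these precisely.

```bash
python3 - <<'E'
from h import *
o=get_obs();c=camera("wrist");E=ext(c,o)
crop(c,110,95,280,140,2.8,"pics/w7.png")
print("top peb",onz(c,[[258,191]],.080,E))
print("coaster mid",onz(c,[[257,179]],.009,E),"coaster -100",onz(c,[[341,178.5]],.009,E))
print("lid",onz(c,[[150,195]],.100,E))
print("plinth",onz(c,[[131,103],[384,104],[377,205],[141,205]],.008,E))
print("shades corners at .046", onz(c,[[197,125],[332,115],[332,142],[198,147]],.045,E))
E
```

```text
top peb [[ 0.56631711 -0.01123849  0.08      ]]
coaster mid [[ 0.56388675 -0.01067057  0.009     ]] coaster -100 [[ 0.57390075 -0.11075464  0.009     ]]
lid [[0.55819083 0.08673907 0.1       ]]
plinth [[ 0.63736784  0.13925888  0.008     ]
 [ 0.6630996  -0.14549843  0.008     ]
 [ 0.54511142 -0.16010579  0.008     ]
 [ 0.51801771  0.12771344  0.008     ]]
shades corners at .046 [[ 0.62193283  0.05728686  0.045     ]
 [ 0.64491694 -0.08022665  0.045     ]
 [ 0.61779027 -0.08445368  0.045     ]
 [ 0.59943007  0.05518688  0.045     ]]
```

View pics/w7.png

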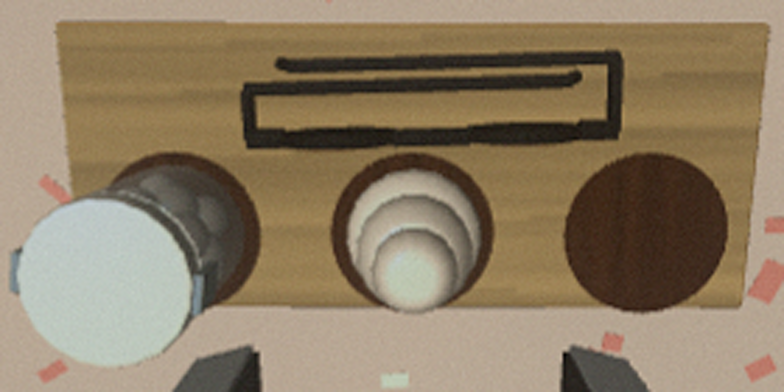

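Call:
{"api": "step_arm", "payload": {"motion": [[[0.03, 0.0012, 0, 0, 0, 0], [0.05, 0, 0, 0, 0, 0], [0.04, 0, 0, 0, 0, 0], [0.025, 0, 0, 0, 0, 0], [0.011, 0, 0, 0, 0, 0], [0, 0, 0, 0, 0, 0]]]}}

```text
time_s: 10.88
ee_pos: [0.5666, -0.0114, 0.0564]
eef_rot: [-0.41, 1.571, 2.826]
force: [0.8, 0.2, 0.5]
grip_width: 0.0661
```

Call:
{"api": "step_arm", "payload": {"motion": [[[0, 0, 0, 0, 0, 0], [0, 0, 0, 0, 0, 0], [0, 0, 0, 0, 0, 0], [0, 0, 0, 0, 0, 0], [0, 0, 0, 0, 0, 0]]], "fingers": 0.0}}

```text
time_s: 11.5
ee_pos: [0.567, -0.0116, 0.0569]
eef_rot: [3.068, 1.57, 0.02]
force: [-1.1, 1.2, 6.4]
grip_width: 0.0428
```

Call:
{"api": "step_arm", "payload": {"motion": [[[-0.01, 0, 0, 0, 0, 0], [-0.03, 0, 0, 0, 0, 0], [-0.04, 0, 0, 0, 0, 0], [-0.03, 0, 0, 0, 0, 0], [-0.01, -0.01, 0.002, 0, 0, 0], [0, -0.03, 0.006, 0, 0, 0], [0, -0.045, 0.009, 0, 0, 0], [0, -0.05, 0.01, 0, 0, 0], [0, -0.05, 0.01, 0, 0, 0], [0, -0.05, 0.01, 0, 0, 0], [0, -0.04, 0.008, 0, 0, 0], [0, -0.03, 0.006, 0, 0, 0]]]}}

```text
time_s: 13.0
ee_pos: [0.4756, 0.2881, 0.175]
eef_rot: [0.33, 1.569, -2.716]
force: [0.9, -0.1, -3.3]
grip_width: 0.0428
```

Call:
{"api": "step_arm", "payload": {"motion": [[[0, -0.016, 0.003, 0, 0, 0], [0, -0.007, 0.002, 0, 0, 0], [0, 0, 0, 0, 0, 0], [0, 0, 0, 0, 0, 0]]]}}

```text
time_s: 13.5
ee_pos: [0.4705, 0.3079, 0.1762]
eef_rot: [1.045, 1.571, -2.004]
force: [-0.0, 0.3, -4.1]
grip_width: 0.0431
```

```bash
python3 look.py pics/w8.png; python3 - <<'E'
from h import *
plan([.470,.309,.054],95.3)
E
```

```text
t 13.55 pos [0.4705 0.308  0.1762] jaw -84.69 down [-0.e+00 -1.e-04 -1.e+00] q [ 0.51  0.37  1.54 -0.    1.23  1.99] w 0.0429 F [ 1.1 -0.6 -3.6]
turn about tool x: 0.01 (or -179.99)
shift after turn mm [122.2  -1.    0.4] rows>= 2.0
```

View pics/w8.png

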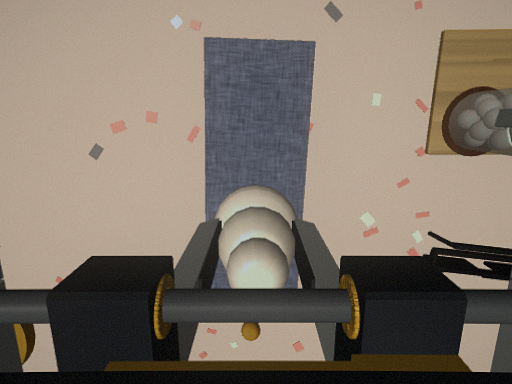

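Call:
{"api": "step_arm", "payload": {"motion": [[[0.02, 0, 0, 0, 0, 0], [0.04, 0, 0, 0, 0, 0], [0.035, 0, 0, 0, 0, 0], [0.015, 0, 0, 0, 0, 0], [0.008, 0, 0, 0, 0, 0], [0.002, 0, 0, 0, 0, 0], [0, 0, 0, 0, 0, 0]]]}}

```text
time_s: 14.42
ee_pos: [0.4706, 0.3089, 0.0571]
eef_rot: [-2.701, 1.569, 0.535]
force: [-0.5, 0.3, -3.4]
grip_width: 0.0428
```

Call:
{"api": "step_arm", "payload": {"motion": [[[0.001, 0, 0, 0, 0, 0], [0.001, 0, 0, 0, 0, 0], [0, 0, 0, 0, 0, 0]]]}}

```text
time_s: 14.8
ee_pos: [0.4702, 0.3087, 0.0543]
eef_rot: [-2.67, 1.571, 0.565]
force: [0.3, -0.8, -3.9]
grip_width: 0.0429
```

Call:
{"api": "step_arm", "payload": {"motion": [[[0.001, 0, 0, 0, 0, 0], [0, 0, 0, 0, 0, 0]]]}}

```text
time_s: 15.05
ee_pos: [0.4701, 0.3087, 0.0532]
eef_rot: [0.414, 1.571, -2.634]
force: [0.1, -0.3, -3.3]
grip_width: 0.0426
```

Call:
{"api": "step_arm", "payload": {"motion": [[[0.001, 0, 0, 0, 0, 0], [0, 0, 0, 0, 0, 0]]]}}

```text
time_s: 15.3
ee_pos: [0.4705, 0.3088, 0.0529]
eef_rot: [-2.855, 1.57, 0.381]
force: [-1.4, -1.0, 5.0]
grip_width: 0.0428
```

Call:
{"api": "step_arm", "payload": {"motion": [[[0, 0, 0, 0, 0, 0], [0, 0, 0, 0, 0, 0], [0, 0, 0, 0, 0, 0], [-0.02, 0, 0, 0, 0, 0], [-0.05, 0, 0, 0, 0, 0], [-0.05, 0, 0, 0, 0, 0], [-0.035, 0, 0, -10, 0, 0], [0, 0, 0, -10.6, 0, 0], [0, 0, 0, -10.6, 0, 0], [0, 0, 0, -10.6, 0, 0], [0, 0, 0, -10.6, 0, 0], [0, 0, 0, -10.6, 0, 0]]], "fingers": 0.066}}

```text
time_s: 16.8
ee_pos: [0.4701, 0.3087, 0.2072]
eef_rot: [-0.797, 1.571, -2.74]
force: [-0.4, 0.0, -0.3]
grip_width: 0.0661
```

Call:
{"api": "step_arm", "payload": {"motion": [[[0, 0, 0, -10.6, 0, 0], [0, 0, 0, -10.6, 0, 0], [0, 0, 0, -10.6, 0, 0], [0, 0, 0, 0, 0, 0]]], "fingers": 0.078}}

```text
time_s: 17.3
ee_pos: [0.4701, 0.3087, 0.2072]
eef_rot: [-1.575, 1.571, -2.969]
force: [0.3, 0.8, 0.2]
grip_width: 0.078
```

```bash
python3 look.py pics/w9.png; python3 - <<'E'
from h import *
plan([.555,.089,.21],10)
E
```

```text
t 17.35 pos [0.4701 0.3087 0.2072] jaw 9.93 down [-1.e-04 -0.e+00 -1.e+00] q [0.52 0.34 1.51 0.   1.29 0.34] w 0.0781 F [-0.2  0.2 -0.2]
turn about tool x: -0.07 (or 179.93)
shift after turn mm [ -2.8  45.4 231.1] rows>= 3.8
```

View pics/w9.png

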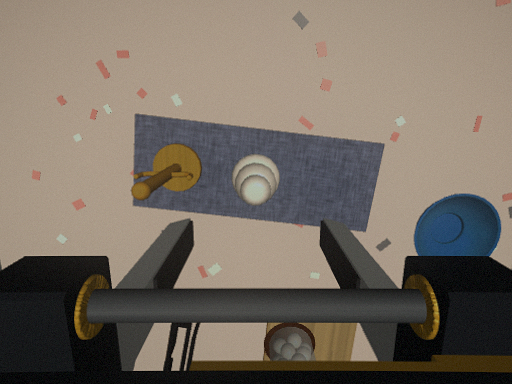

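Call:
{"api": "step_arm", "payload": {"motion": [[[0, 0.003, 0.015, 0, 0, 0], [0, 0.006, 0.03, 0, 0, 0], [0, 0.008, 0.042, 0, 0, 0], [0, 0.009, 0.045, 0, 0, 0], [0, 0.008, 0.04, 0, 0, 0], [0, 0.006, 0.031, 0, 0, 0], [0, 0.004, 0.02, 0, 0, 0], [0, 0.0014, 0.008, 0, 0, 0], [0, 0, 0, 0, 0, 0], [0, 0, 0, 0, 0, 0]]]}}

```text
time_s: 18.6
ee_pos: [0.5554, 0.0902, 0.2073]
eef_rot: [-2.916, 1.571, 1.975]
force: [-0.5, -0.0, 0.5]
grip_width: 0.0774
```

```bash
python3 look.py pics/w10.png; python3 - <<'E'
from h import *
plan([.555,.089,.21],10)
o=get_obs();c=camera("wrist");print(proj(c,[[.555,.089,.1],[.555,.089,.008]],ext(c,o)))
E
```

```text
t 18.65 pos [0.5554 0.0902 0.2073] jaw 10.22 down [-0.e+00  1.e-04 -1.e+00] q [ 0.1   0.34  1.51  0.    1.29 -0.08] w 0.078 F [-0.2  0.2 -0.1]
turn about tool x: 0.22 (or -179.78)
shift after turn mm [-2.7 -0.6  1.1] rows>= 0.0
[[254.59185688 197.56207434]
 [255.04100401 177.67587902]]
```

View pics/w10.png

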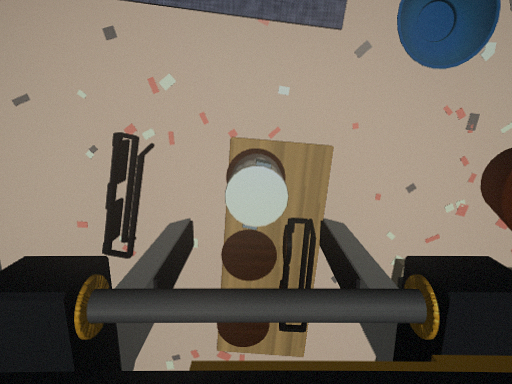

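Call:
{"api": "step_arm", "payload": {"motion": [[[0.02, 0.0015, 0, 0, 0, 0], [0.04, 0, 0, 0, 0, 0], [0.04, 0, 0, 0, 0, 0], [0.025, 0, 0, 0, 0, 0], [0.013, 0, 0, 0, 0, 0], [0.003, 0, 0, 0, 0, 0], [0, 0, 0, 0, 0, 0]]]}}

```text
time_s: 19.58
ee_pos: [0.5575, 0.0898, 0.0671]
eef_rot: [1.504, 1.57, 0.111]
force: [-0.4, -0.2, -0.8]
grip_width: 0.0779
```

```bash
python3 look.py pics/w11.png
```

```text
(no output)
```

View pics/w11.png

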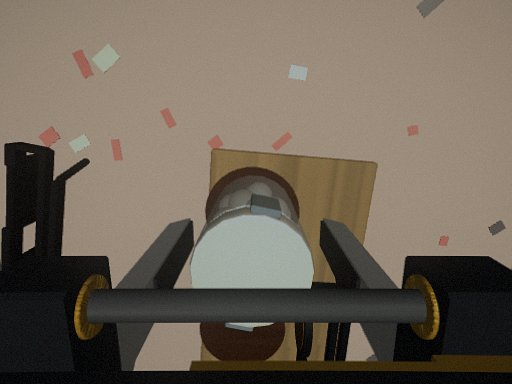

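Call:
{"api": "step_arm", "payload": {"motion": [[[0, -0.002, 0, 0, 0, 0], [0, 0, 0, 0, 0, 0]]]}}

```text
time_s: 19.88
ee_pos: [0.5552, 0.0893, 0.0667]
eef_rot: [1.477, 1.57, 0.084]
force: [0.7, 0.3, 0.6]
grip_width: 0.078
```

Call:
{"api": "step_arm", "payload": {"motion": [[[0, 0, 0, 0, 0, 0], [0, 0, 0, 0, 0, 0], [0, 0, 0, 0, 0, 0], [0, 0, 0, 0, 0, 0]]], "fingers": 0.0, "squeeze": 25}}

```text
time_s: 20.38
ee_pos: [0.5552, 0.0893, 0.0663]
eef_rot: [1.224, 1.571, -0.169]
force: [0.5, 0.3, 0.1]
grip_width: 0.0572
```

Call:
{"api": "step_arm", "payload": {"motion": [[[-0.01, 0, 0, 0, 0, 0], [-0.03, 0, 0, 0, 0, 0], [-0.025, 0, 0, 0, 0, 0], [-0.005, 0.002, -0.01, 0, 0, 0], [0, 0.005, -0.025, 0, 0, 0], [0, 0.008, -0.04, 0, 0, 0], [0, 0.009, -0.045, 0, 0, 0], [0, 0.008, -0.04, 0, 0, 0], [0, 0.007, -0.032, 0, 0, 0], [0, 0.004, -0.019, 0, 0, 0], [0, 0.002, -0.0095, 0, 0, 0], [0, 0, 0, 0, 0, 0]]]}}

```text
time_s: 21.88
ee_pos: [0.5604, 0.3141, 0.1359]
eef_rot: [-1.164, 1.57, -2.558]
force: [-0.4, -0.0, -3.2]
grip_width: 0.0571
```

Call:
{"api": "step_arm", "payload": {"motion": [[[0.02, 0, 0, 0, 0, 0], [0.03, 0, 0, 0, 0, 0], [0.013, 0, 0, 0, 0, 0], [0.006, 0, 0, 0, 0, 0], [0, 0, 0, 0, 0, 0], [0, 0, 0, 0, 0, 0]]]}}

```text
time_s: 22.62
ee_pos: [0.5609, 0.3145, 0.0682]
eef_rot: [1.85, 1.569, 0.457]
force: [0.0, 0.5, -2.5]
grip_width: 0.0574
```

```bash
python3 look.py pics/w12.png; python3 - <<'E'
from h import *
plan([.56,.314,.062],10)
E
```

```text
t 22.68 pos [0.5609 0.3144 0.0681] jaw 10.17 down [ 1.2e-03  6.0e-04 -1.0e+00] q [ 0.45  0.66  1.38 -0.    1.11  0.28] w 0.0568 F [-0.2 -0.5 -2.4]
turn about tool x: 0.17 (or -179.83)
shift after turn mm [ 6.1 -0.9  0.3] rows>= 0.1
```

View pics/w12.png

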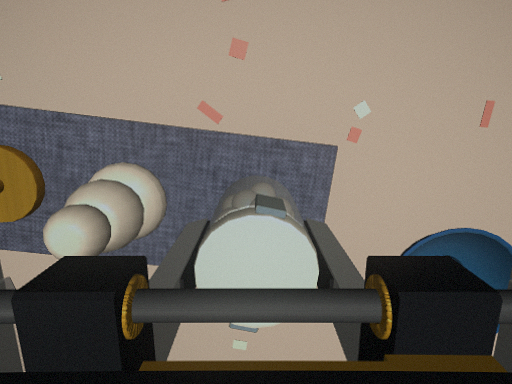

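Call:
{"api": "step_arm", "payload": {"motion": [[[0.002, 0, 0, 0, 0, 0], [0.0015, 0, 0, 0, 0, 0], [0.001, 0, 0, 0, 0, 0], [0, 0, 0, 0, 0, 0]]]}}

```text
time_s: 23.18
ee_pos: [0.5604, 0.3143, 0.0626]
eef_rot: [-1.185, 1.571, -2.578]
force: [0.3, 0.6, -2.9]
grip_width: 0.0576
```

Call:
{"api": "step_arm", "payload": {"motion": [[[0.001, 0, 0, 0, 0, 0], [0, 0, 0, 0, 0, 0]]]}}

```text
time_s: 23.42
ee_pos: [0.5606, 0.3143, 0.0623]
eef_rot: [1.921, 1.57, 0.527]
force: [-2.2, -1.1, 3.3]
grip_width: 0.0575
```

Call:
{"api": "step_arm", "payload": {"motion": [[[0, 0, 0, 0, 0, 0], [0, 0, 0, 0, 0, 0], [0, 0, 0, 0, 0, 0], [-0.02, 0, 0, 0, 0, 0], [-0.04, 0, 0, 0, 0, 0], [-0.05, 0, 0, 0, 0, 0], [-0.025, 0, 0, 0, 0, 0], [0, 0, 0, 3, 0, 0], [0, 0, 0, 0, 0, 0]]], "fingers": 0.074}}

```text
time_s: 24.55
ee_pos: [0.5606, 0.3143, 0.1982]
eef_rot: [1.89, 1.569, 0.445]
force: [-1.1, 1.2, -0.9]
grip_width: 0.0743
```

```bash
python3 look.py pics/w13.png; python3 - <<'E'
from h import *
plan([.6215,-.0125,.2],7)
E
```

```text
t 24.6 pos [0.5605 0.3143 0.1976] jaw 7.23 down [ 6.e-04  3.e-04 -1.e+00] q [ 0.45  0.53  1.26 -0.    1.35  0.33] w 0.0739 F [-0.1  0.  -0.2]
turn about tool x: 0.23 (or -179.77)
shift after turn mm [ -2.4  20.7 331.8] rows>= 5.3
```

View pics/w13.png

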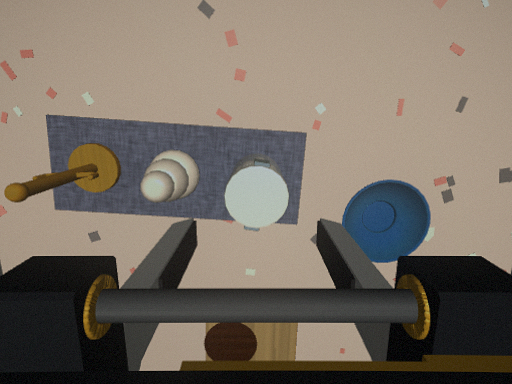

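Call:
{"api": "step_arm", "payload": {"motion": [[[0, 0.001, 0.015, 0, 0, 0], [0, 0.002, 0.035, 0, 0, 0], [0, 0.003, 0.05, 0, 0, 0], [0, 0.003, 0.055, 0, 0, 0], [0, 0.003, 0.055, 0, 0, 0], [0, 0.003, 0.05, 0, 0, 0], [0, 0.003, 0.035, 0, 0, 0], [0, 0.002, 0.024, 0, 0, 0], [0, 0.001, 0.013, 0, 0, 0], [0, 0, 0, 0, 0, 0], [0, 0, 0, 0, 0, 0]]], "fingers": 0.06}}

```text
time_s: 25.98
ee_pos: [0.6226, -0.0118, 0.1968]
eef_rot: [-2.569, 1.571, 2.269]
force: [0.4, 1.4, 0.3]
grip_width: 0.0605
```

```bash
python3 look.py pics/w14.png; python3 - <<'E'
from h import *
plan([.6215,-.0125,.2],7)
o=get_obs();c=camera("wrist");E=ext(c,o)
crop(c,170,80,170,180,4,"pics/w15.png")
print(proj(c,[[.6215,-.0125,.04],[.6215,-.0125,.01]],E))
E
```

```text
t 26.02 pos [ 0.6227 -0.0117  0.1968] jaw 7.24 down [-0.e+00  1.e-04 -1.e+00] q [-0.08  0.48  1.33  0.    1.33 -0.2 ] w 0.0599 F [0.6 0.3 0.3]
turn about tool x: 0.24 (or -179.76)
shift after turn mm [-3.2 -1.3  0.7] rows>= 0.1
[[254.26212711 185.18054253]
 [254.44056184 179.48939245]]
```

View pics/w14.png

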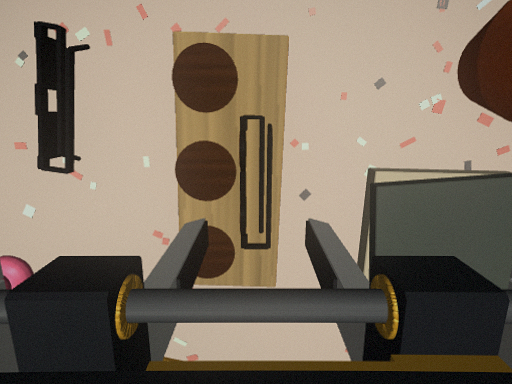

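View pics/w15.png

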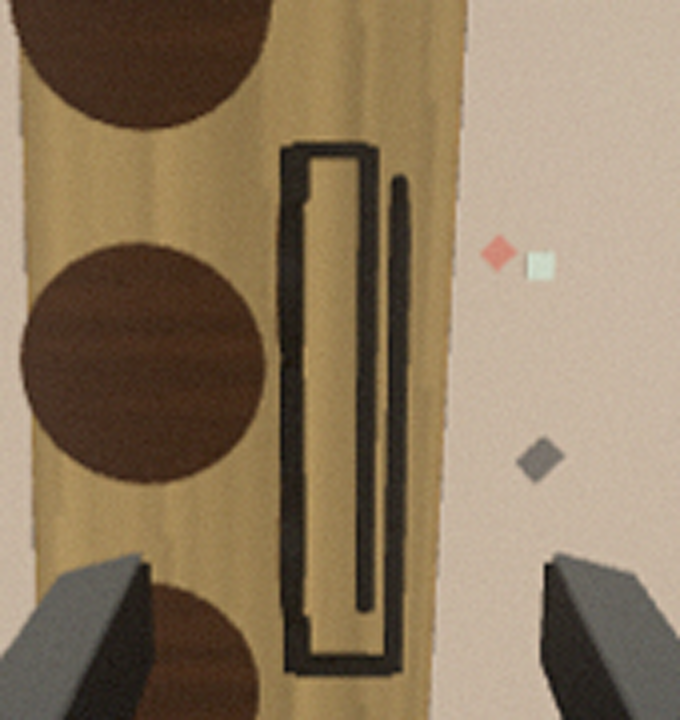

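Call:
{"api": "step_arm", "payload": {"motion": [[[0.03, 0, 0, 0, 0, 0], [0.05, 0, 0, 0, 0, 0], [0.04, 0, 0, 0, 0, 0], [0.025, 0, 0, 0, 0, 0], [0.01, 0, 0, 0, 0, 0], [0, 0, 0, 0, 0, 0], [0, 0, 0, 0, 0, 0]]]}}

```text
time_s: 26.95
ee_pos: [0.6234, -0.0124, 0.0431]
eef_rot: [1.361, 1.569, -0.084]
force: [-0.1, 0.6, -0.7]
grip_width: 0.0597
```

```bash
python3 look.py pics/w16.png; python3 - <<'E'
from h import *
plan([.6230,-.0115,.041],7)
E
```

```text
t 27.0 pos [ 0.6234 -0.0125  0.0431] jaw 7.18 down [ 2.e-03 -1.e-04 -1.e+00] q [-0.08  0.65  1.45  0.    1.03 -0.2 ] w 0.0598 F [ 0.5 -0.4 -0.6]
turn about tool x: 0.18 (or -179.82)
shift after turn mm [ 2.1 -0.3 -1. ] rows>= 0.0
```

View pics/w16.png

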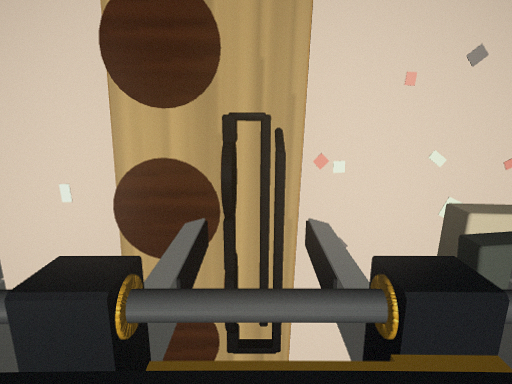

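```bash
python3 - <<'E'
from h import *
o=get_obs();c=camera("wrist");E=ext(c,o)
print(o['ee_pos'],proj(c,[o['ee_pos']],E))
P=onz(c,[[222,118],[271,116],[281,348],[227,350],[230,232],[282,232]],.043,E);print(P,P[:4].mean(0))
E
```

```text
[ 0.62340659 -0.01246434  0.04306285] [[254.62943916 245.01696021]]
[[ 0.598657    0.05376469  0.043     ]
 [ 0.62300279  0.05779964  0.043     ]
 [ 0.64758349 -0.07722933  0.043     ]
 [ 0.61515166 -0.08267301  0.043     ]
 [ 0.60897922 -0.00650641  0.043     ]
 [ 0.63744703 -0.00296138  0.043     ]] [ 0.62109874 -0.0120845   0.043     ]
```

Call:
{"api": "step_arm", "payload": {"motion": [[[0.002, 0, 0, 0, 0, 0], [0, 0, 0, 0, 0, 0], [0, 0, 0, 0, 0, 0], [0, 0, 0, 0, 0, 0], [0, 0, 0, 0, 0, 0], [0, 0, 0, 0, 0, 0]]], "fingers": 0.0, "squeeze": 10}}

```text
time_s: 27.8
ee_pos: [0.6228, -0.0125, 0.0398]
eef_rot: [1.222, 1.571, -0.224]
force: [0.4, -0.1, 0.1]
grip_width: 0.033
```

Call:
{"api": "step_arm", "payload": {"motion": [[[-0.01, 0, 0, 0, 0, 0], [-0.03, 0, 0, 0, 0, 0], [-0.04, 0, 0, 0, 0, 0], [-0.03, 0, 0, 0, 0, 0], [-0.01, 0, 0, 0, 0, 0], [0, 0, 0, 0, 0, 0]]]}}

```text
time_s: 28.55
ee_pos: [0.6228, -0.0125, 0.1597]
eef_rot: [1.402, 1.571, -0.043]
force: [0.2, 0.6, -1.2]
grip_width: 0.0331
```

```bash
python3 look.py pics/w17.png; python3 - <<'E'
from h import *
plan([.469,-.309,.16],82.3)
plan([.469,-.309,.16],7)
E
```

```text
t 28.6 pos [ 0.6224 -0.0125  0.1588] jaw 7.17 down [-1.2e-03  1.0e-04 -1.0e+00] q [-0.08  0.52  1.37  0.    1.25 -0.2 ] w 0.0331 F [ 0.2 -0.  -1.2]
turn about tool x: -75.13 (or 104.87)
shift after turn mm [  -1.2 -314.4 -112.3] rows>= 5.3
t 28.6 pos [ 0.6224 -0.0125  0.1588] jaw 7.17 down [-1.2e-03  1.0e-04 -1.0e+00] q [-0.08  0.52  1.37  0.    1.25 -0.2 ] w 0.0331 F [ 0.2 -0.  -1.2]
turn about tool x: 0.17 (or -179.83)
shift after turn mm [  -1.2 -188.4  275.6] rows>= 5.3
```

View pics/w17.png

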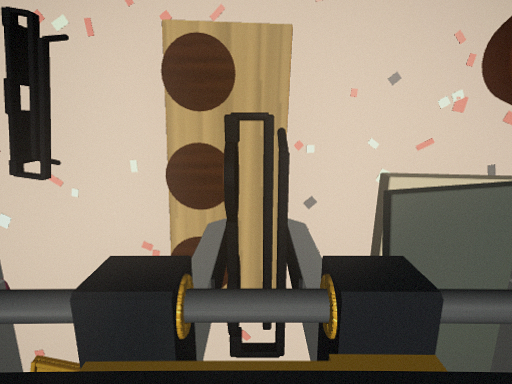

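Call:
{"api": "step_arm", "payload": {"motion": [[[0, -0.01, 0.015, 0, 0, 0], [0, -0.02, 0.03, 0, 0, 0], [0, -0.027, 0.04, 0, 0, 0], [0, -0.03, 0.043, 0, 0, 0], [0, -0.03, 0.043, 0, 0, 0], [0, -0.027, 0.04, 0, 0, 0], [0, -0.02, 0.03, 0, 0, 0], [0, -0.015, 0.022, 0, 0, 0], [0, -0.009, 0.013, 0, 0, 0], [0, 0, 0, 0, 0, 0]]]}}

```text
time_s: 29.85
ee_pos: [0.4701, -0.3104, 0.1593]
eef_rot: [-2.408, 1.57, 2.429]
force: [0.8, 1.0, 0.0]
grip_width: 0.0326
```

Call:
{"api": "step_arm", "payload": {"motion": [[[0, 0, 0, 6, 0, 0], [0, 0, 0, 10, 0, 0], [0, 0, 0, 10, 0, 0], [0, 0, 0, 10, 0, 0], [0, 0, 0, 10, 0, 0], [0, 0, 0, 10, 0, 0], [0, 0, 0, 10, 0, 0], [0, 0, 0, 10, 0, 0], [0, 0, 0, 10, 0, 0], [0, 0, 0, 10, 0, 0], [0, 0, 0, 6, 0, 0], [0, 0, 0, 3, 0, 0]]]}}

```text
time_s: 31.35
ee_pos: [0.4711, -0.3088, 0.1595]
eef_rot: [-0.829, 1.57, 2.174]
force: [0.1, 0.6, -1.0]
grip_width: 0.0329
```

Call:
{"api": "step_arm", "payload": {"motion": [[[0, 0, 0, 0, 0, 0], [0, 0, 0, 0, 0, 0]]]}}

```text
time_s: 31.6
ee_pos: [0.4709, -0.3093, 0.1597]
eef_rot: [-0.802, 1.571, 2.205]
force: [0.5, -0.8, -0.1]
grip_width: 0.0333
```

```bash
python3 look.py pics/w18.png; python3 - <<'E'
from h import *
plan([.469,-.309,.041],82.3)
E
```

```text
t 31.65 pos [ 0.4709 -0.3095  0.1597] jaw -97.74 down [-0.e+00  1.e-04 -1.e+00] q [-0.65  0.39  1.56  0.    1.2   1.06] w 0.033 F [ 0.5 -0.1  0.4]
turn about tool x: -0.04 (or 179.96)
shift after turn mm [118.7  -0.2   1.9] rows>= 1.9
```

View pics/w18.png

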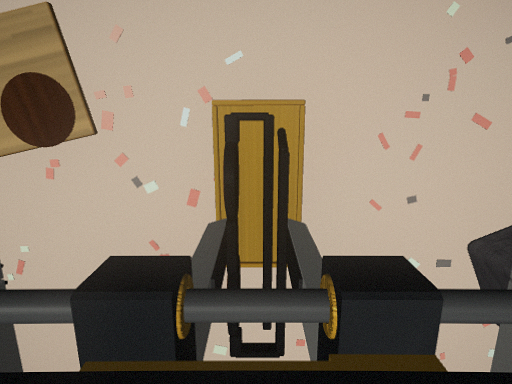

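```bash
python3 - <<'E'
from h import *
o=get_obs();c=camera("wrist");E=ext(c,o)
P=onz(c,[[213,101],[305,101],[295,267],[222,267]],.012,E);print(P);print(P.mean(0))
print(proj(c,onz(c,[[213,101]],.012,E),E))
E
```

```text
[[ 0.56019429 -0.27972679  0.012     ]
 [ 0.54829404 -0.36669116  0.012     ]
 [ 0.37686935 -0.33893581  0.012     ]
 [ 0.38766384 -0.26008413  0.012     ]]
[ 0.46825538 -0.31135947  0.012     ]
[[213. 101.]]
```

Call:
{"api": "step_arm", "payload": {"motion": [[[0.02, 0, 0.002, 0, 0, 0], [0.04, 0, 0, 0, 0, 0], [0.032, 0, 0, 0, 0, 0], [0.016, 0, 0, 0, 0, 0], [0.007, 0, 0, 0, 0, 0], [0.002, 0, 0, 0, 0, 0], [0, 0, 0, 0, 0, 0]]]}}

```text
time_s: 32.58
ee_pos: [0.4691, -0.3098, 0.0436]
eef_rot: [2.621, 1.57, -0.657]
force: [-0.8, 0.2, -1.8]
grip_width: 0.033
```

Call:
{"api": "step_arm", "payload": {"motion": [[[0.001, 0, 0, 0, 0, 0], [0.001, 0, 0, 0, 0, 0], [0, 0, 0, 0, 0, 0]]]}}

```text
time_s: 32.95
ee_pos: [0.4687, -0.3095, 0.0408]
eef_rot: [-3.038, 1.571, -0.033]
force: [0.7, -0.1, 0.1]
grip_width: 0.0331
```

Call:
{"api": "step_arm", "payload": {"motion": [[[0.001, 0, 0, 0, 0, 0], [0.001, 0, 0, 0, 0, 0], [0, 0, 0, 0, 0, 0]]]}}

```text
time_s: 33.33
ee_pos: [0.4687, -0.3095, 0.0386]
eef_rot: [-0.548, 1.571, 2.457]
force: [0.2, 0.1, -0.3]
grip_width: 0.0331
```

Call:
{"api": "step_arm", "payload": {"motion": [[[0.0007, 0, 0, 0, 0, 0], [0, 0, 0, 0, 0, 0]]]}}

```text
time_s: 33.58
ee_pos: [0.4687, -0.3095, 0.038]
eef_rot: [-0.901, 1.571, 2.104]
force: [0.2, 0.7, -0.4]
grip_width: 0.0326
```

Call:
{"api": "step_arm", "payload": {"motion": [[[0.0007, 0, 0, 0, 0, 0], [0, 0, 0, 0, 0, 0]]]}}

```text
time_s: 33.83
ee_pos: [0.4687, -0.3095, 0.0373]
eef_rot: [-0.278, 1.571, 2.727]
force: [-0.2, -0.1, -0.8]
grip_width: 0.0329
```

Call:
{"api": "step_arm", "payload": {"motion": [[[0.0006, 0, 0, 0, 0, 0], [0, 0, 0, 0, 0, 0]]]}}

```text
time_s: 34.08
ee_pos: [0.4688, -0.3096, 0.0368]
eef_rot: [2.818, 1.571, -0.46]
force: [0.6, 0.2, -0.4]
grip_width: 0.0333
```

```bash
python3 - <<'E'
from h import *
c=camera("scene");crop(c,110,240,120,100,6,"pics/s2.png")
E
```

```text
(no output)
```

View pics/s2.png

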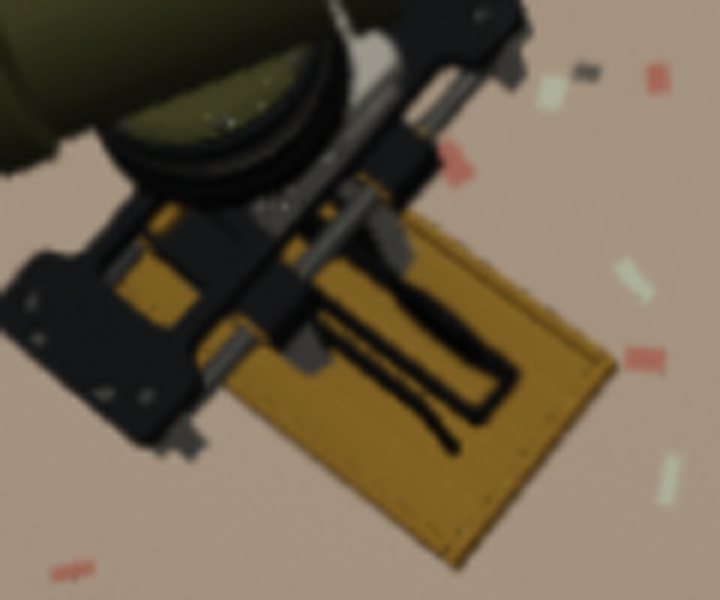

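Call:
{"api": "step_arm", "payload": {"motion": [[[0.0006, 0, 0, 0, 0, 0], [0, 0, 0, 0, 0, 0]]]}}

```text
time_s: 34.38
ee_pos: [0.4688, -0.3096, 0.0366]
eef_rot: [2.721, 1.571, -0.557]
force: [-2.0, 1.2, 6.2]
grip_width: 0.0327
```

Call:
{"api": "step_arm", "payload": {"motion": [[[0, 0, 0, 0, 0, 0], [0, 0, 0, 0, 0, 0]]]}}

```text
time_s: 34.62
ee_pos: [0.4688, -0.3096, 0.0366]
eef_rot: [2.62, 1.57, -0.659]
force: [-2.4, 1.5, 6.4]
grip_width: 0.0329
```

Contact. Release gently and rise.

Call:
{"api": "step_arm", "payload": {"motion": [[[0, 0, 0, 0, 0, 0], [0, 0, 0, 0, 0, 0], [0, 0, 0, 0, 0, 0], [-0.01, 0, 0, 0, 0, 0], [-0.03, 0, 0, 0, 0, 0], [-0.05, 0, 0, 0, 0, 0], [-0.05, 0, 0, 0, 0, 0], [-0.03, 0, 0, 0, 0, 0], [0, 0, 0, 0, 0, 0]]], "fingers": 0.056}}

```text
time_s: 35.75
ee_pos: [0.4694, -0.31, 0.2089]
eef_rot: [2.635, 1.566, -0.643]
force: [0.7, 0.2, -0.2]
grip_width: 0.0561
```

```bash
python3 look.py pics/w19.png; python3 - <<'E'
from h import *
c=camera("scene");crop(c,110,240,120,100,6,"pics/s3.png")
plan([.5605,.3143,.21],10.2)
E
```

```text
t 35.85 pos [ 0.4685 -0.3094  0.2056] jaw -97.83 down [-5.e-04  3.e-04 -1.e+00] q [-0.65  0.34  1.51 -0.    1.29  1.06] w 0.0561 F [-0.2  0.2 -0.3]
turn about tool x: 71.97 (or -108.03)
shift after turn mm [  -4.4 -201.   597.5] rows>= 10.1
```

View pics/w19.png

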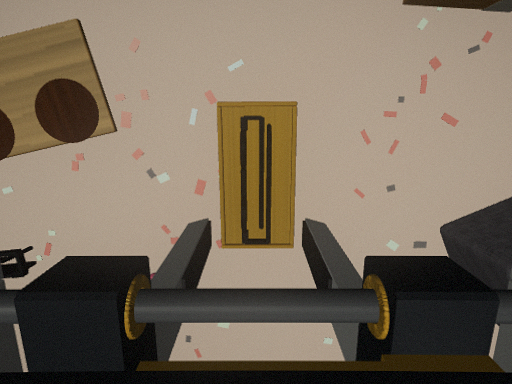

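View pics/s3.png

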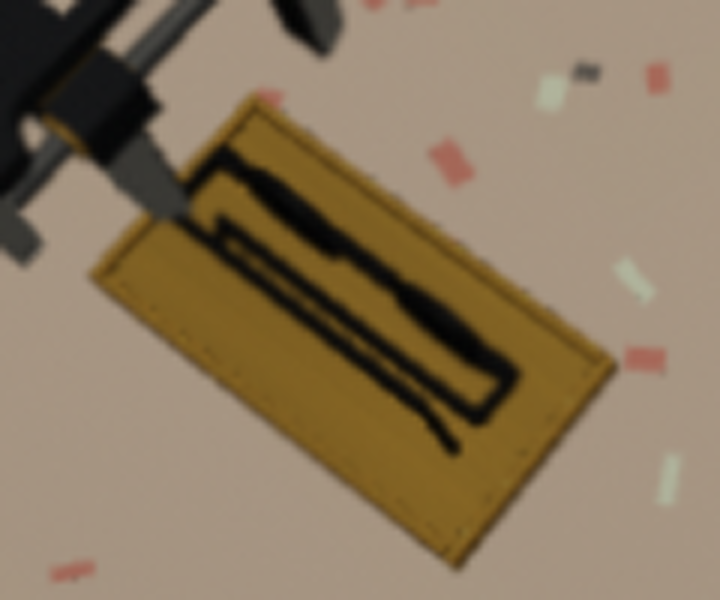

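Call:
{"api": "step_arm", "payload": {"motion": [[[0, -0.02, 0, 0, 0, 0], [0, -0.04, 0, 0, 0, 0], [0, -0.055, 0, 0, 0, 0], [0, -0.06, 0, 0, 0, 0], [0, -0.06, -0.001, 0, 0, 0], [0, -0.06, -0.001, 0, 0, 0], [0, -0.06, -0.001, 0, 0, 0], [0, -0.06, -0.001, 0, 0, 0], [0, -0.06, -0.001, 0, 0, 0], [0, -0.06, -0.001, 0, 0, 0], [0, -0.055, 0, 0, 0, 0], [0, -0.03, 0, 0, 0, 0]]], "fingers": 0.074}}

```text
time_s: 37.35
ee_pos: [0.5575, 0.3072, 0.2046]
eef_rot: [0.463, 1.569, -2.813]
force: [0.0, -0.2, 0.4]
grip_width: 0.0737
```

Call:
{"api": "step_arm", "payload": {"motion": [[[0, -0.01, 0, 0, 0, 0], [0, 0, 0, -9, 0, 0], [0, 0, 0, -10, 0, 0], [0, 0, 0, -10, 0, 0], [0, 0, 0, -10, 0, 0], [0, 0, 0, -10, 0, 0], [0, 0, 0, -10, 0, 0], [0, 0, 0, -10, 0, 0], [0, 0, 0, -10, 0, 0], [0, 0, 0, -10, 0, 0], [0, 0, 0, -10, 0, 0], [0, 0, 0, -9, 0, 0]]]}}

```text
time_s: 38.85
ee_pos: [0.5601, 0.313, 0.2057]
eef_rot: [-1.233, 1.57, -2.621]
force: [-0.2, -0.3, -0.5]
grip_width: 0.0743
```

Call:
{"api": "step_arm", "payload": {"motion": [[[0, 0, 0, 0, 0, 0], [0, 0, 0, 0, 0, 0]]]}}

```text
time_s: 39.1
ee_pos: [0.5603, 0.3134, 0.206]
eef_rot: [-1.26, 1.57, -2.657]
force: [-0.7, 1.0, 0.3]
grip_width: 0.0741
```

```bash
python3 look.py pics/w20.png; python3 - <<'E'
from h import *
plan([.5605,.3143,.0625],10.2)
E
```

```text
t 39.15 pos [0.5604 0.3135 0.2061] jaw 9.99 down [-2.e-04 -1.e-04 -1.e+00] q [ 0.45  0.52  1.25 -0.    1.37  0.28] w 0.0737 F [-0.6  0.4  0.6]
turn about tool x: -0.21 (or 179.79)
shift after turn mm [143.6   0.3  -0.7] rows>= 2.3
```

View pics/w20.png

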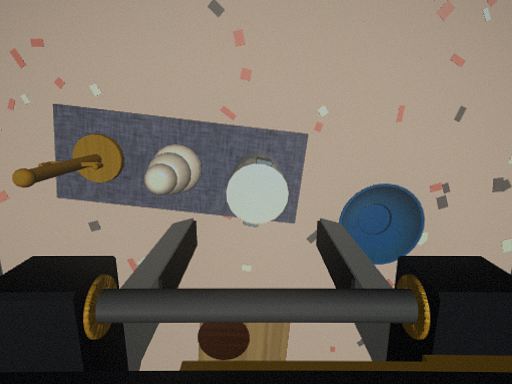

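Call:
{"api": "step_arm", "payload": {"motion": [[[0.02, 0, -0.0007, 0, 0, 0], [0.045, 0, 0, 0, 0, 0], [0.04, 0, 0, 0, 0, 0], [0.024, 0, 0, 0, 0, 0], [0.011, 0, 0, 0, 0, 0], [0.003, 0, 0, 0, 0, 0], [0, 0, 0, 0, 0, 0]]]}}

```text
time_s: 40.02
ee_pos: [0.5607, 0.3146, 0.0641]
eef_rot: [1.867, 1.57, 0.474]
force: [0.2, -0.0, 0.4]
grip_width: 0.0742
```

Call:
{"api": "step_arm", "payload": {"motion": [[[0, 0, 0, 0, 0, 0], [0, 0, 0, 0, 0, 0], [0, 0, 0, 0, 0, 0], [0, 0, 0, 0, 0, 0]]], "fingers": 0.0, "squeeze": 25}}

```text
time_s: 40.52
ee_pos: [0.5606, 0.3146, 0.0638]
eef_rot: [1.891, 1.57, 0.498]
force: [-1.1, -0.2, 5.8]
grip_width: 0.057
```

```bash
python3 - <<'E'
from h import *
plan([.555,.089,.136],10.2)
E
```

```text
t 40.52 pos [0.5606 0.3146 0.0638] jaw 10.17 down [ 7.e-04  4.e-04 -1.e+00] q [0.45 0.66 1.38 0.   1.1  0.28] w 0.057 F [-1.1 -0.2  5.8]
turn about tool x: -0.03 (or 179.97)
shift after turn mm [-72.2 -45.4 221. ] rows>= 3.8
```

Call:
{"api": "step_arm", "payload": {"motion": [[[-0.01, 0, 0, 0, 0, 0], [-0.03, 0, 0, 0, 0, 0], [-0.025, 0, 0, 0, 0, 0], [-0.007, -0.002, 0.01, 0, 0, 0], [0, -0.005, 0.025, 0, 0, 0], [0, -0.008, 0.04, 0, 0, 0], [0, -0.009, 0.045, 0, 0, 0], [0, -0.009, 0.04, 0, 0, 0], [0, -0.007, 0.032, 0, 0, 0], [0, -0.004, 0.019, 0, 0, 0], [0, -0.0015, 0.01, 0, 0, 0], [0, 0, 0, 0, 0, 0]]]}}

```text
time_s: 42.02
ee_pos: [0.5546, 0.0889, 0.135]
eef_rot: [-2.078, 1.571, 2.811]
force: [0.4, 1.2, -4.2]
grip_width: 0.0572
```

Call:
{"api": "step_arm", "payload": {"motion": [[[0.02, 0, 0, 0, 0, 0], [0.025, 0, 0, 0, 0, 0], [0.011, 0, 0, 0, 0, 0], [0.004, 0, 0, 0, 0, 0], [0, 0, 0, 0, 0, 0], [0, 0, 0, 0, 0, 0]]]}}

```text
time_s: 42.78
ee_pos: [0.555, 0.089, 0.0759]
eef_rot: [1.508, 1.57, 0.115]
force: [0.1, -0.2, -2.7]
grip_width: 0.0571
```

```bash
python3 look.py pics/w21.png; python3 - <<'E'
from h import *
plan([.555,.089,.068],10.2)
E
```

```text
t 42.83 pos [0.555  0.089  0.0758] jaw 10.17 down [ 1.1e-03  1.0e-04 -1.0e+00] q [ 0.09  0.49  1.63  0.    1.02 -0.08] w 0.0571 F [ 0.3 -0.  -2.8]
turn about tool x: -0.03 (or 179.97)
shift after turn mm [ 7.8  0.1 -0. ] rows>= 0.1
```

View pics/w21.png

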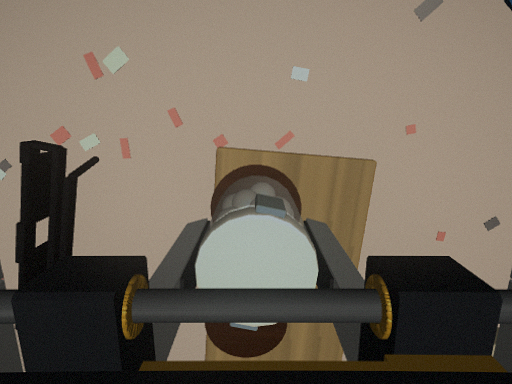

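Call:
{"api": "step_arm", "payload": {"motion": [[[0.004, 0, 0, 0, 0, 0], [0.002, 0, 0, 0, 0, 0], [0, 0, 0, 0, 0, 0]]]}}

```text
time_s: 43.2
ee_pos: [0.5545, 0.0889, 0.0689]
eef_rot: [-1.752, 1.57, 3.138]
force: [-0.7, -0.5, -2.4]
grip_width: 0.0574
```

Call:
{"api": "step_arm", "payload": {"motion": [[[0.001, 0, 0, 0, 0, 0], [0, 0, 0, 0, 0, 0]]]}}

```text
time_s: 43.45
ee_pos: [0.5546, 0.0889, 0.0681]
eef_rot: [-1.737, 1.571, -3.131]
force: [-1.0, -0.2, -2.4]
grip_width: 0.0573
```

Call:
{"api": "step_arm", "payload": {"motion": [[[0.001, 0, 0, 0, 0, 0], [0, 0, 0, 0, 0, 0]]]}}

```text
time_s: 43.7
ee_pos: [0.5547, 0.0889, 0.0677]
eef_rot: [1.439, 1.57, 0.046]
force: [-3.1, -1.5, 4.6]
grip_width: 0.0571
```

Call:
{"api": "step_arm", "payload": {"motion": [[[0, 0, 0, 0, 0, 0], [0, 0, 0, 0, 0, 0], [0, 0, 0, 0, 0, 0], [-0.02, 0, 0, 0, 0, 0], [-0.05, 0, 0, 0, 0, 0], [-0.05, 0, 0, 0, 0, 0], [-0.02, 0, 0, 0, 0, 0], [0, -0.003, -0.015, 0, 0, 0], [0, -0.006, -0.03, 0, 0, 0], [0, -0.008, -0.045, 0, 0, 0], [0, -0.009, -0.05, 0, 0, 0], [0, -0.008, -0.04, 0, 0, 0]]], "fingers": 0.074}}

```text
time_s: 45.2
ee_pos: [0.4875, 0.2622, 0.2054]
eef_rot: [-1.403, 1.569, -2.796]
force: [1.3, 0.8, 0.0]
grip_width: 0.074
```

Call:
{"api": "step_arm", "payload": {"motion": [[[0, -0.006, -0.03, 0, 0, 0], [0, -0.003, -0.015, 0, 0, 0], [0, -0.001, -0.006, 0, 0, 0], [0, 0, 0, 10, 0, 0], [0, 0, 0, 10.6, 0, 0], [0, 0, 0, 10.6, 0, 0], [0, 0, 0, 10.6, 0, 0], [0, 0, 0, 10.6, 0, 0], [0, 0, 0, 10.6, 0, 0], [0, 0, 0, 10.6, 0, 0], [0, 0, 0, 10.6, 0, 0], [0, 0, 0, 10.6, 0, 0]]], "fingers": 0.066}}

```text
time_s: 46.7
ee_pos: [0.4708, 0.3077, 0.2068]
eef_rot: [0.661, 1.57, -2.394]
force: [0.1, -0.1, -0.1]
grip_width: 0.0664
```

Call:
{"api": "step_arm", "payload": {"motion": [[[0, 0, 0, 0, 0, 0], [0, 0, 0, 0, 0, 0]]]}}

```text
time_s: 46.95
ee_pos: [0.4707, 0.3081, 0.207]
eef_rot: [0.467, 1.571, -2.577]
force: [1.1, 0.2, -0.7]
grip_width: 0.066
```

```bash
python3 look.py pics/w22.png; python3 - <<'E'
from h import *
plan([.4705,.3088,.053],95.3)
E
```

```text
t 47.0 pos [0.4706 0.3082 0.207 ] jaw -84.45 down [-1.e-04 -1.e-04 -1.e+00] q [ 0.51  0.34  1.51 -0.    1.29  1.99] w 0.066 F [-0.2 -0.6  0.3]
turn about tool x: 0.25 (or -179.75)
shift after turn mm [ 1.54e+02 -6.00e-01  1.00e-01] rows>= 2.5
```

View pics/w22.png

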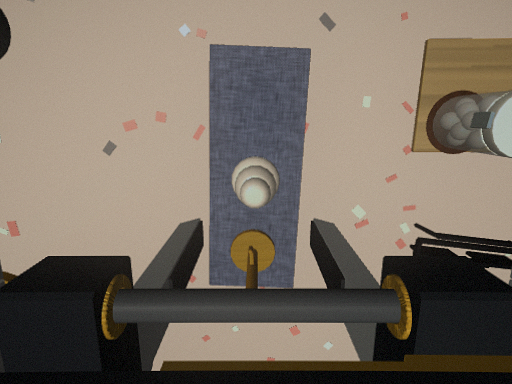

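Call:
{"api": "step_arm", "payload": {"motion": [[[0.02, -0.0006, 0, 0, 0, 0], [0.05, 0, 0, 0, 0, 0], [0.04, 0, 0, 0, 0, 0], [0.027, 0, 0, 0, 0, 0], [0.013, 0, 0, 0, 0, 0], [0.003, 0, 0, 0, 0, 0], [0, 0, 0, 0, 0, 0]]]}}

```text
time_s: 47.88
ee_pos: [0.4709, 0.3093, 0.055]
eef_rot: [-2.715, 1.57, 0.52]
force: [-0.2, 0.6, 0.8]
grip_width: 0.0659
```

Call:
{"api": "step_arm", "payload": {"motion": [[[0, 0, 0, 0, 0, 0], [0, 0, 0, 0, 0, 0], [0, 0, 0, 0, 0, 0], [0, 0, 0, 0, 0, 0], [0, 0, 0, 0, 0, 0]]], "fingers": 0.0, "squeeze": 30}}

```text
time_s: 48.5
ee_pos: [0.4707, 0.3092, 0.0545]
eef_rot: [-2.689, 1.57, 0.546]
force: [-0.2, -0.1, 5.7]
grip_width: 0.043
```

```bash
python3 - <<'E'
from h import *
plan([.565,-.011,.172],95.3)
E
```

```text
t 48.5 pos [0.4707 0.3092 0.0545] jaw -84.63 down [ 6.e-04  4.e-04 -1.e+00] q [0.52 0.52 1.64 0.   0.98 1.99] w 0.043 F [-0.2 -0.1  5.7]
turn about tool x: 0.07 (or -179.93)
shift after turn mm [-117.5  327.6  -64.4] rows>= 5.7
```

Call:
{"api": "step_arm", "payload": {"motion": [[[-0.01, 0, 0, 0, 0, 0], [-0.03, 0, 0, 0, 0, 0], [-0.04, 0, 0, 0, 0, 0], [-0.03, 0, 0, 0, 0, 0], [-0.0075, 0.01, -0.002, 0, 0, 0], [0, 0.03, -0.006, 0, 0, 0], [0, 0.045, -0.009, 0, 0, 0], [0, 0.05, -0.01, 0, 0, 0], [0, 0.05, -0.01, 0, 0, 0], [0, 0.05, -0.01, 0, 0, 0], [0, 0.04, -0.008, 0, 0, 0], [0, 0.03, -0.005, 0, 0, 0]]]}}

```text
time_s: 50.0
ee_pos: [0.5583, 0.0086, 0.1702]
eef_rot: [-0.062, 1.568, -3.111]
force: [-0.4, 0.5, -3.6]
grip_width: 0.0432
```

Call:
{"api": "step_arm", "payload": {"motion": [[[0, 0.016, -0.003, 0, 0, 0], [0, 0.0066, -0.0014, 0, 0, 0], [0, 0, 0, 0, 0, 0], [0, 0, 0, 0, 0, 0]]]}}

```text
time_s: 50.5
ee_pos: [0.5651, -0.0102, 0.1716]
eef_rot: [-0.978, 1.571, 2.259]
force: [0.1, 0.5, -3.7]
grip_width: 0.0427
```

Call:
{"api": "step_arm", "payload": {"motion": [[[0.02, 0, 0, 0, 0, 0], [0.04, 0, 0, 0, 0, 0], [0.025, 0, 0, 0, 0, 0], [0.012, 0, 0, 0, 0, 0], [0.004, 0, 0, 0, 0, 0], [0, 0, 0, 0, 0, 0]]]}}

```text
time_s: 51.25
ee_pos: [0.5656, -0.0109, 0.0714]
eef_rot: [2.975, 1.57, -0.073]
force: [-0.1, -0.2, -3.7]
grip_width: 0.0426
```

```bash
python3 look.py pics/w23.png; python3 - <<'E'
from h import *
plan([.565,-.011,.0585],95.3)
E
```

```text
t 51.3 pos [ 0.5657 -0.011   0.0716] jaw -84.62 down [ 1.4e-03 -1.0e-04 -1.0e+00] q [-0.08  0.5   1.62 -0.    1.02  1.39] w 0.0427 F [ 0.3  0.4 -2.8]
turn about tool x: 0.08 (or -179.92)
shift after turn mm [13.1 -0.   0.7] rows>= 0.2
```

View pics/w23.png

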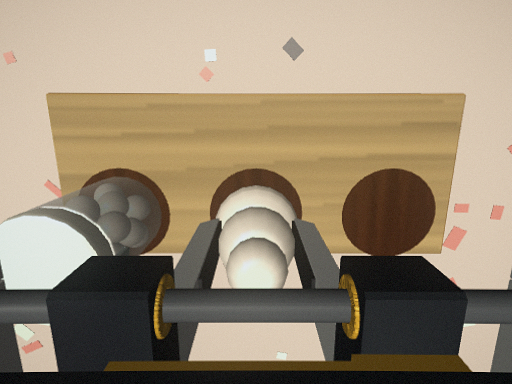

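Call:
{"api": "step_arm", "payload": {"motion": [[[0.006, 0, 0, 0, 0, 0], [0.004, 0, 0, 0, 0, 0], [0.001, 0, 0, 0, 0, 0], [0, 0, 0, 0, 0, 0]]]}}

```text
time_s: 51.8
ee_pos: [0.5653, -0.0111, 0.0596]
eef_rot: [-0.31, 1.571, 2.925]
force: [0.1, -0.0, -3.5]
grip_width: 0.0426
```

Call:
{"api": "step_arm", "payload": {"motion": [[[0.001, 0, 0, 0, 0, 0], [0, 0, 0, 0, 0, 0]]]}}

```text
time_s: 52.05
ee_pos: [0.5652, -0.0111, 0.0586]
eef_rot: [-2.89, 1.571, 0.345]
force: [0.6, 0.2, -4.0]
grip_width: 0.0432
```

Call:
{"api": "step_arm", "payload": {"motion": [[[0.001, 0, 0, 0, 0, 0], [0, 0, 0, 0, 0, 0]]]}}

```text
time_s: 52.3
ee_pos: [0.5657, -0.011, 0.0586]
eef_rot: [3.012, 1.569, -0.036]
force: [-2.8, 0.8, 5.0]
grip_width: 0.0427
```

Contact. Release, rise, go to the key hook at (.380,.304).

Call:
{"api": "step_arm", "payload": {"motion": [[[0, 0, 0, 0, 0, 0], [0, 0, 0, 0, 0, 0], [0, 0, 0, 0, 0, 0], [-0.02, 0, 0, 0, 0, 0], [-0.05, 0, 0, 0, 0, 0], [-0.05, 0, 0, 0, 0, 0], [-0.04, 0, 0, 0, 0, 0], [0, 0, 0, 0, 0, 0]]], "fingers": 0.066}}

```text
time_s: 53.3
ee_pos: [0.5663, -0.0111, 0.2207]
eef_rot: [2.962, 1.565, -0.085]
force: [-0.5, 1.0, -0.1]
grip_width: 0.0663
```

```bash
python3 look.py pics/w24.png; python3 - <<'E'
from h import *
plan([.3797,.3037,.225],95.3)
E
```

```text
t 53.35 pos [ 0.5655 -0.0111  0.2184] jaw -84.63 down [ 1.9e-03 -2.0e-04 -1.0e+00] q [-0.08  0.34  1.48 -0.    1.32  1.39] w 0.0661 F [-0.5 -1.3 -0.5]
turn about tool x: 0.07 (or -179.93)
shift after turn mm [  -6.6 -330.6  155.9] rows>= 5.8
```

View pics/w24.png

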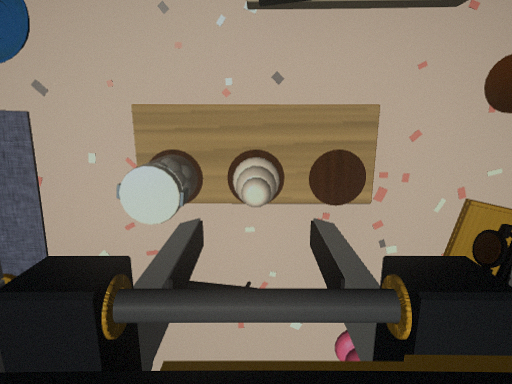

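Canister and pebbles stand on their coasters. Now the key hook.

Call:
{"api": "step_arm", "payload": {"motion": [[[-0.003, -0.015, 0.007, 0, 0, 0], [-0.004, -0.035, 0.017, 0, 0, 0], [0, -0.045, 0.021, 0, 0, 0], [0, -0.045, 0.021, 0, 0, 0], [0, -0.045, 0.021, 0, 0, 0], [0, -0.045, 0.021, 0, 0, 0], [0, -0.04, 0.019, 0, 0, 0], [0, -0.03, 0.014, 0, 0, 0], [0, -0.02, 0.01, 0, 0, 0], [0, -0.01, 0.005, 0, 0, 0], [0, 0, 0, 0, 0, 0], [0, 0, 0, 0, 0, 0]]], "fingers": 0.05}}

```text
time_s: 54.85
ee_pos: [0.3792, 0.3024, 0.2244]
eef_rot: [0.831, 1.57, -2.217]
force: [0.0, 0.0, 0.1]
grip_width: 0.0499
```

```bash
python3 look.py pics/w25.png; python3 - <<'E'
from h import *
plan([.3797,.3037,.103],95.3)
E
```

```text
t 54.9 pos [0.3793 0.3023 0.2245] jaw -84.67 down [-2.e-04 -2.e-04 -1.e+00] q [ 0.6   0.15  1.7  -0.    1.29  2.08] w 0.0501 F [-0.1  0.3  0.1]
turn about tool x: 0.03 (or -179.97)
shift after turn mm [121.5  -1.3  -0.5] rows>= 1.9
```

View pics/w25.png

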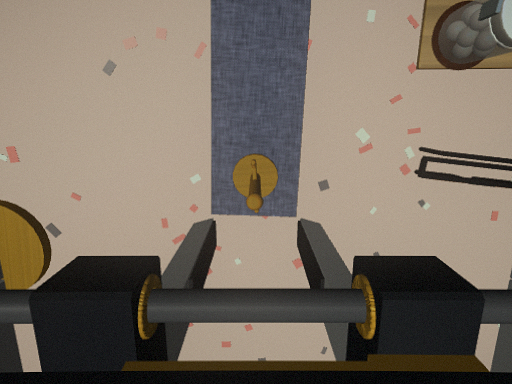

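Call:
{"api": "step_arm", "payload": {"motion": [[[0.02, -0.0013, -0.0005, 0, 0, 0], [0.04, 0, 0, 0, 0, 0], [0.035, 0, 0, 0, 0, 0], [0.018, 0, 0, 0, 0, 0], [0.008, 0, 0, 0, 0, 0], [0, 0, 0, 0, 0, 0], [0, 0, 0, 0, 0, 0]]]}}

```text
time_s: 55.78
ee_pos: [0.3798, 0.3044, 0.1045]
eef_rot: [-2.609, 1.569, 0.626]
force: [-0.3, 0.7, -0.4]
grip_width: 0.0495
```

Call:
{"api": "step_arm", "payload": {"motion": [[[0, 0, 0, 0, 0, 0], [0, 0, 0, 0, 0, 0], [0, 0, 0, 0, 0, 0], [0, 0, 0, 0, 0, 0], [0, 0, 0, 0, 0, 0], [0, 0, 0, 0, 0, 0]]], "fingers": 0.0, "squeeze": 30}}

```text
time_s: 56.52
ee_pos: [0.3794, 0.3042, 0.1037]
eef_rot: [-3.026, 1.571, 0.21]
force: [-0.9, -0.5, 1.7]
grip_width: 0.0131
```

```bash
python3 - <<'E'
from h import *
plan([.5745,-.1115,.225],95.3)
E
```

```text
t 56.52 pos [0.3794 0.3042 0.1037] jaw -84.63 down [ 0.  0. -1.] q [ 0.6   0.3   1.82 -0.    1.02  2.08] w 0.0131 F [-0.9 -0.5  1.7]
turn about tool x: 0.07 (or -179.93)
shift after turn mm [-121.3  432.  -155.8] rows>= 7.6
```

Call:
{"api": "step_arm", "payload": {"motion": [[[-0.015, 0, 0, 0, 0, 0], [-0.035, 0, 0, 0, 0, 0], [-0.045, 0, 0, 0, 0, 0], [-0.022, 0.01, -0.004, 0, 0, 0], [-0.005, 0.03, -0.011, 0, 0, 0], [0, 0.045, -0.016, 0, 0, 0], [0, 0.05, -0.018, 0, 0, 0], [0, 0.05, -0.018, 0, 0, 0], [0, 0.05, -0.018, 0, 0, 0], [0, 0.05, -0.018, 0, 0, 0], [0, 0.05, -0.018, 0, 0, 0], [0, 0.04, -0.015, 0, 0, 0]]]}}

```text
time_s: 58.02
ee_pos: [0.5503, -0.0583, 0.2263]
eef_rot: [2.887, 1.571, -0.161]
force: [-0.3, 0.1, -3.7]
grip_width: 0.0135
```

Call:
{"api": "step_arm", "payload": {"motion": [[[0, 0.03, -0.011, 0, 0, 0], [0, 0.02, -0.007, 0, 0, 0], [0, 0.007, -0.003, 0, 0, 0], [0, 0, 0, 0, 0, 0], [0, 0, 0, 0, 0, 0]]]}}

```text
time_s: 58.65
ee_pos: [0.576, -0.1102, 0.2258]
eef_rot: [-1.308, 1.571, 1.929]
force: [-0.7, 0.2, -3.7]
grip_width: 0.013
```

```bash
python3 look.py pics/w26.png; python3 - <<'E'
from h import *
plan([.5745,-.1115,.108],95.3)
E
```

```text
t 58.7 pos [ 0.576  -0.1103  0.2258] jaw -84.57 down [ 1.e-04  1.e-04 -1.e+00] q [-0.25  0.38  1.41  0.    1.35  1.22] w 0.0132 F [ 0.  -1.  -3.2]
turn about tool x: 0.13 (or -179.87)
shift after turn mm [117.8   1.1   1.6] rows>= 1.9
```

View pics/w26.png

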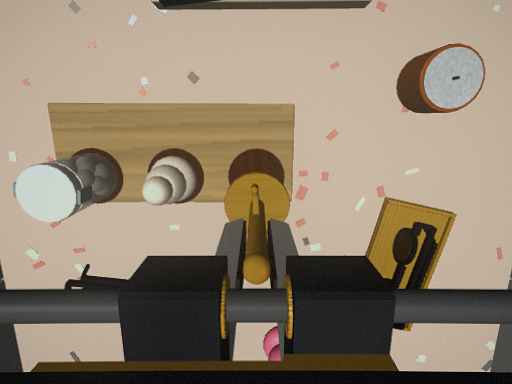

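Call:
{"api": "step_arm", "payload": {"motion": [[[0.02, 0.0011, 0.0016, 0, 0, 0], [0.04, 0, 0, 0, 0, 0], [0.032, 0, 0, 0, 0, 0], [0.014, 0, 0, 0, 0, 0], [0.006, 0, 0, 0, 0, 0], [0, 0, 0, 0, 0, 0], [0, 0, 0, 0, 0, 0]]]}}

```text
time_s: 59.58
ee_pos: [0.5751, -0.1125, 0.1147]
eef_rot: [2.801, 1.569, -0.246]
force: [0.5, -0.4, -4.0]
grip_width: 0.0128
```

```bash
python3 look.py pics/w27.png; python3 - <<'E'
from h import *
plan([.5745,-.1115,.108],95.3)
E
```

```text
t 59.62 pos [ 0.5751 -0.1125  0.1146] jaw -84.63 down [ 1.5e-03 -4.0e-04 -1.0e+00] q [-0.26  0.49  1.53  0.    1.12  1.22] w 0.0129 F [-0.2  0.3 -3.3]
turn about tool x: 0.07 (or -179.93)
shift after turn mm [ 6.6 -1.   0.5] rows>= 0.1
```

View pics/w27.png

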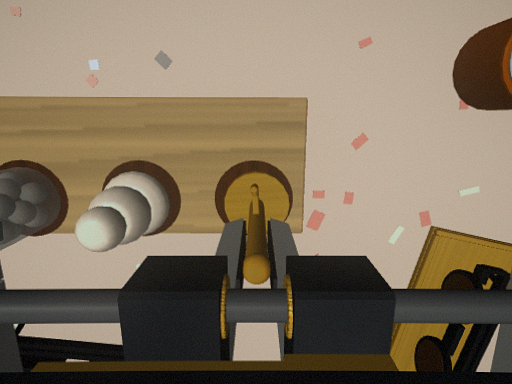

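Call:
{"api": "step_arm", "payload": {"motion": [[[0.003, -0.001, 0, 0, 0, 0], [0.002, 0, 0, 0, 0, 0], [0, 0, 0, 0, 0, 0]]]}}

```text
time_s: 60.0
ee_pos: [0.5745, -0.1114, 0.1084]
eef_rot: [-0.278, 1.57, 2.957]
force: [0.3, -0.2, -3.9]
grip_width: 0.0131
```

Call:
{"api": "step_arm", "payload": {"motion": [[[0.001, 0, 0, 0, 0, 0], [0, 0, 0, 0, 0, 0]]]}}

```text
time_s: 60.25
ee_pos: [0.5747, -0.1115, 0.1078]
eef_rot: [2.784, 1.57, -0.264]
force: [0.1, -0.4, -2.4]
grip_width: 0.0134
```

Call:
{"api": "step_arm", "payload": {"motion": [[[0.001, 0, 0, 0, 0, 0], [0, 0, 0, 0, 0, 0]]]}}

```text
time_s: 60.5
ee_pos: [0.5751, -0.1116, 0.1077]
eef_rot: [2.775, 1.569, -0.272]
force: [-1.7, 0.0, 5.8]
grip_width: 0.0132
```

Contact. Release, rise and back off toward the start side.

Call:
{"api": "step_arm", "payload": {"motion": [[[0, 0, 0, 0, 0, 0], [0, 0, 0, 0, 0, 0], [0, 0, 0, 0, 0, 0], [-0.02, 0, 0, 0, 0, 0], [-0.05, 0, 0, 0, 0, 0], [-0.05, 0, 0, 0, 0, 0], [-0.03, 0, 0, 0, 0, 0], [0, 0, 0.03, 0, 0, 0], [0, 0, 0.05, 0, 0, 0], [0, 0, 0.05, 0, 0, 0], [0, 0, 0.03, 0, 0, 0], [0, 0, 0, 0, 0, 0]]], "fingers": 0.05}}

```text
time_s: 62.0
ee_pos: [0.4143, -0.1266, 0.2572]
eef_rot: [2.651, 1.57, -0.398]
force: [0.5, 0.4, 0.2]
grip_width: 0.0505
```

```bash
python3 look.py pics/w28.png; python3 - <<'E'
from h import *
plan()
c=camera("top");cv2.imwrite("pics/t28.png",c['pixels'][:,:,::-1])
c=camera("scene");cv2.imwrite("pics/s28.png",cv2.resize(c['pixels'][110:310,120:320,::-1],None,fx=3,fy=3,interpolation=cv2.INTER_CUBIC))
E
```

```text
t 62.05 pos [ 0.4153 -0.1265  0.2572] jaw -84.67 down [ 1.3e-03 -4.0e-04 -1.0e+00] q [-0.38  0.01  1.78  0.    1.35  1.1 ] w 0.0502 F [ 0.5 -0.2 -0.8]
```

View pics/w28.png

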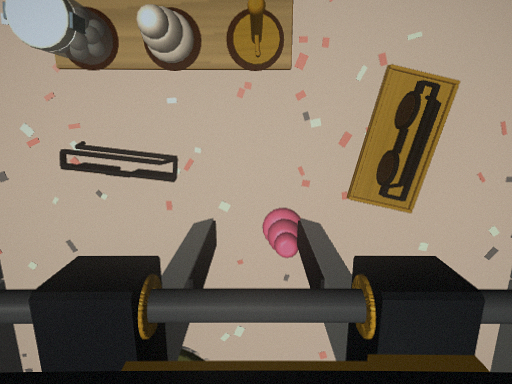

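View pics/t28.png

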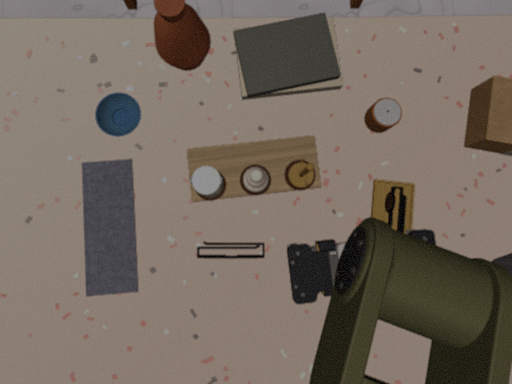

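View pics/s28.png

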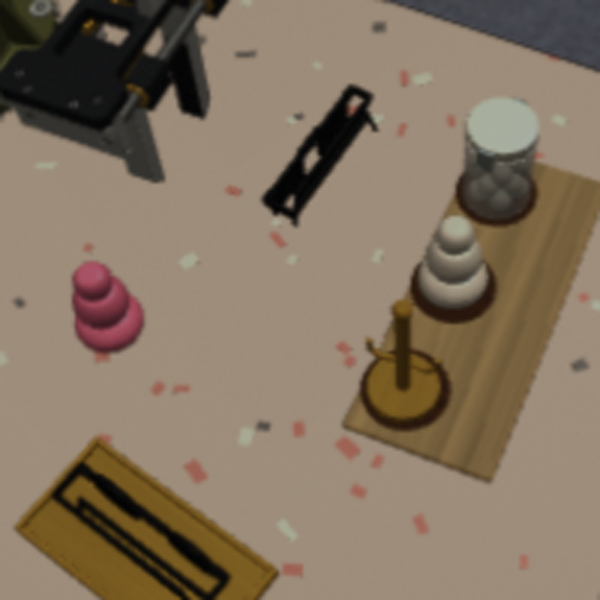

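```bash
python3 -c "
from station import ticket
print(ticket.hand_in())"
```

```text
the job is handed in; nothing more can be done
None
```

I finished the job in the order you asked and handed it in at about 62 s of the 136 s allowed; no verdict was reported. I moved the key hook, pebbles and canister to the felt mat. Then I stood the round sunglasses lengthwise in the brass tray, and put the canister, pebbles and key hook back on their own coasters. I lowered each item until the force reading showed it touching, then opened the fingers.

- **Ornaments:** the last wrist, top and scene pictures show all three upright on the coasters they came from. By the measured release positions they are within about 2 mm of the coaster centres.
- **Sunglasses:** they stand lengthwise in the tray and are clear of the rim.
- **Bystanders:** the square sunglasses, candle, dish and pink pebbles look unmoved. The gripper was clear of everything at hand-in.
- **Forces:** I only saw the force at the end of each move, and the highest reading was about 8 N.

No check failed. My position estimates from the different cameras disagreed by up to about 5 mm for a few points read off by eye, and by 2–3 mm otherwise. I corrected for this from close-up wrist views before gripping and placing.

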